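# Load a glass slide in the sample tray and hold the tray level over the lens

### The job

Lift the thick glass slide off its white rest by its edges only, never touching its faces, and set it down gently, flat between the pins of the metal sample tray. Then pick up the tray by its upright handle plate and, without tipping it or letting the loose steel ball leave its pocket, carry it to the upward-looking lens and hold it level and still there, the ball pocket centred over the lens and the tray's underside about 3 cm above it, touching nothing else. Finish while still holding the tray there (do not put it down or let go), and leave the other things on the bench where they are.

Things in the scene. Friction and masses are not known exactly. Their poses are not given: they have to be found in the camera images.
- slide: Thick rectangular glass slide, 76 x 30 x 4 mm, about 24 g, one end frosted white for the last 16 mm, the rim (4 mm all round) slightly green. Origin at the centre of its underside; x along its 76 mm length (towards the frosted end), y along its 30 mm width, z up. It may go into the tray either end first. Grip it by its rim edges, for example across the 30 mm width at mid-length; its top and bottom faces (all but the outermost 4 mm) must not be touched by the fingers.
- slide_mid (a point): Centre of the glass slide, 2 mm above its underside. Axes as slide.
- slide_rest: Fixed white rest that carries the slide at the start, along the rest's x. Base 100 x 56 x 8 mm; two blocks 30 mm wide (y), x = +-23 to +-37 mm, hold the slide's underside at 20 mm height; end stops beyond (x = +-41 to +-47 mm) are 23 mm high. The slide's long edges are free; between the blocks is 12 mm of air below it. Origin at the centre of its underside.
- tray: Loose aluminium sample tray, about 0.3 kg: base plate 196 x 70 x 6 mm (x from -114 to +82 mm, y from -35 to +35 mm), flat on the bench. Origin under the handle on the underside; x points along the length from the slide bay (negative x) to the ball pocket (positive x), z up. It balances closely about the handle.
- tray_handle (a point): Middle of the top edge of the tray's upright handle plate, 70 mm above the tray's underside. The plate is 12 mm thick (tray x), 44 mm wide (tray y) and rises 64 mm above the base plate. Axes as tray; grip it across its 12 mm thickness, closing along the tray's x, from above, holding its upper half.
- tray_bay (a point): Centre of the slide bay, on the level of the two black supports where the slide's underside must lie (16 mm above the tray's underside, 10 mm above the base plate); 62 mm from the handle along tray -x. Six round-topped 6 mm pins, tops 9 mm above this point, at x = +-30, y = +-21 and x = +-44, y = 0 mm from it, leave the slide (length along tray x) 3 mm play all round; fingers fit between the side pins.
- tray_pocket (a point): Centre of the ball pocket's floor (a glass window, 6 mm above the tray's underside), 46 mm from the handle towards the tray's +x. The pocket is a ring wall of 20 mm inner and 24 mm outer radius and only 4 mm height.
- tray_window (a point): Underside of the tray straight below the pocket's centre. Axes as tray.
- tray_ballrest (a point): Point 10 mm above the centre of the pocket's floor: the ball's centre when it rests in mid-pocket.
- ball_center (a point): Centre of the loose polished steel ball, 20 mm diameter, 33 g, which can roll about in the pocket (its centre up to 12 mm from the middle) and rolls over the rim if the tray is tipped or jerked.
- ball: The same steel ball; its origin is a point on its surface that turns with it.
- lens_top (a point): Centre of the top face of the fixed upward-looking lens, 70 mm above the bench: a steel barrel 44 mm in diameter (18 mm long) on a white round body 64 mm in diameter on a black square foot 90 x 90 x 12 mm; dark glass in the middle of the top. z up.
- lens: The fixed upward-looking lens unit; origin at the centre of its underside.
- dish: Bystander, loose: shallow clear dish, 64 mm across, 18 mm high. Origin under its centre. Leave alone.
- vial: Bystander, loose: small amber vial with cap, 28 mm across, 50 mm high. Origin under its centre. Leave alone.
- weight: Bystander, loose: brass calibration weight with knob, 30 mm across, 36 mm high. Origin under its centre. Leave alone.
- forceps: Bystander, loose: steel forceps lying flat, 126 mm long. Origin near the middle. Leave alone.
- cover_box: Bystander, loose: flat white box, 55 x 55 x 22 mm. Origin under its centre. Leave alone.
Not all that is in view belongs to the job. Of the things shaped like the slide, the glass one is meant.

How it is judged:
By the outcome, as a careful person would: the job done as asked, in the order asked, and still so for the second after the job is handed in, while the arm keeps its last pose, push and grip.
It also fails if it takes over 67 s, if anything falls off the work surface, if the arm or the gripper's body presses on something with over 40 N, if the wrist force passes 120 N, or if a joint passes its speed limit or range.

### The arm

A 6-joint arm with a two-finger parallel gripper is mounted at the origin on the work surface. World frame = base frame: x ahead of the robot, y to its left, z up, the work surface at z = 0. Lengths are in m, angles in degrees, forces in N, time in s.
With the tool pointing down it reaches from about 0.4 to 0.825 m from the base axis. Payload 7 kg.
Tool frame: the origin (TCP) lies midway between the tips of the shut fingers; the grasp point (between the pads) lies 19 mm behind it (r.grasp_offset is the distance from the TCP to the grasp point, in m); z points along the fingers, x is the direction in which the jaws open and shut, and the axes are right-handed (so a half turn about z gives the same grasp; the last joint's range is limited). The gripper opens to 88 mm and grips with 3 to 60 N. Pads are 19 mm wide; open, the fingers measure 130 mm over their backs; the gripper's body (78 mm by 193 mm) begins 47 mm behind the grasp point.
Start: joints at [-54.139, 20.546, 0.682, 0, -70.136, -16.507], TCP at [0.224, -0.637, 0.227] pointing down, gripper open.
Joint ranges: [-176.03, 176.03], [-82.01, 121.73], [-58.28, 71.71], [-173.87, 95.51], [-174.79, -0.11], [-173.66, 173.66]. Speed limits (degrees/s): [136.94, 136.94, 172.46, 180, 180, 180].

### API

Orientations are given as [roll, pitch, yaw] about the fixed x, y, z axes, in that order (R = Rz(yaw) Ry(pitch) Rx(roll)).
In Python, from plant import r gives the robot as it stands.
- The arm moves only by the tool step_arm, never from a script. Its argument "deltas" is a list of rows, each a list of 7 numbers: the turn, a rotation vector about the tool's x, y, z in rad, then the shift along the tool's x, y, z in mm, then the opening, from -1 (shut) to 1 (fully open), so that 0 is half open. In form: [[ax, ay, az, x, y, z, grip], ...]. A call has 1 to 10 rows; each row shifts and turns the pose as measured when the row begins, along the tool's axes as they then stand; what a row does not reach is not made up. A row lasts 1/10 s, in which the tool goes at most 50 mm and 8.59 degrees, less where a joint would pass 70% of its speed; a pose out of reach is approached as far as the arm can. A call with a gripper value outside its range is refused whole. The fingers move at their own pace and stop on an object; "squeeze" is the grip in N (left out, the last holds). Time passes only in rows, so rows that do not move let the fingers close. It gives the time, the measured TCP pose, the force and the opening at its end, in the units of the state.
- r.get_state(): the state, without advancing time (a new reading comes with each control period).
- r.capture(name): name is "scene" or "top"; returns the picture (400x640x3 uint8, red, green, blue); there is no depth.
- r.camera_info(name): a dict with "vertical_fov" (degrees; the focal length in pixels is half the picture's height over the tangent of half this angle, whatever the lens; pixels are square), "cx", "cy" (the principal point, pixels), "view" (4x4, takes a point from world to camera coordinates). Camera axes: x right, y down, z forward; pixel columns grow to the right and rows downward; lengths in m; the calibration is good to about 2 mm. A picture is of the moment at which its call begins. camera_info takes no time and is no camera call.
- r.close_job(): hands the job in, once; it reports no verdict.
The state is a dict: "time_s": time; "joints": joint angles; "qd": joint speeds; "joint_torque": joint torques, N m; "tcp_pos": TCP position; "eef_rot": TCP orientation; "contact_force": force on the tool from outside, world axes, zero at the start; "moment": the same for the moment, N m; "gripper_width": finger opening in m.
Only numpy, scipy, OpenCV 4.12 (cv2) and the standard library are available. Lean on these libraries where they do the work, as an engineer would, in place of code of your own. Each camera call takes 0.05 s, during which the arm holds its last target.

## Working session

There is one attempt and no reset: what is moved stays moved. The work goes in short steps, Python scripts to look and compute and a tool call to move; the robot and the scene stay as the last step left them, time stands still between calls to the robot, and variables do not carry over. Pictures are saved under pics/ and viewed, and the job is handed in when it is done.

Besides the shell and the picture viewer there is one more tool, called after "Emit:" in YAML: its name, and indented under it one key for each argument. step_arm: Moves the arm, as the interface text tells. Its arguments: {"type":"object","properties":{"deltas":{"type":"array","items":{"type":"array","items":{"type":"number"}}},"squeeze":{"type":"number"}},"required":["deltas"]}

```bash
ls; mkdir -p pics; python3 - <<'E'
from plant import r
import cv2
print(r.get_state()); print(r.grasp_offset)
for n in("scene","top"):
    im=r.capture(n); cv2.imwrite(f"pics/{n}0.png",im[:,:,::-1]); print(n,r.camera_info(n))
E
```

```text
pics
{'time_s': 0.0, 'joints': array([-5.41375278e+01,  2.05922490e+01,  6.33655768e-01, -2.02759184e-02,
       -7.01345429e+01, -1.65067221e+01]), 'qd': array([ 0.07001449, -0.00144891, -0.02452599, -0.00334925,  0.05194811,
       -0.03900461]), 'joint_torque': array([ 2.95079924e-03, -5.82727003e+01,  2.93050271e+01,  6.99695706e+00,
        6.76034237e-03, -1.33993481e-04]), 'tcp_pos': array([ 0.22353205, -0.63640105,  0.2256121 ]), 'eef_rot': array([-1.79991810e+02, -9.47137490e-02,  1.09348838e+02]), 'contact_force': array([ 0.24831808, -0.71584981,  0.80501429]), 'moment': array([-0.02147187,  0.00562669, -0.01293814]), 'gripper_width': 0.08802175431335216}
0.0188
scene {'vertical_fov': 49.09496500438978, 'cx': 319.0611055179291, 'cy': 199.68204322212492, 'view': array([[ 0.61341166,  0.78973052, -0.00720047, -0.39385063],
       [ 0.63713619, -0.50023251, -0.58636585, -0.30726306],
       [-0.46667291,  0.35509596, -0.81001435,  1.35413706],
       [ 0.        ,  0.        ,  0.        ,  1.        ]])}
top {'vertical_fov': 50.53395371684527, 'cx': 320.3454150676111, 'cy': 194.30595840000868, 'view': array([[ 0.1603805 , -0.98704275,  0.00497112, -0.02917786],
       [-0.96696656, -0.15812532, -0.19993011,  0.58760737],
       [ 0.19812562,  0.02725798, -0.97979755,  0.99761515],
       [ 0.        ,  0.        ,  0.        ,  1.        ]])}
```

View pics/scene0.png

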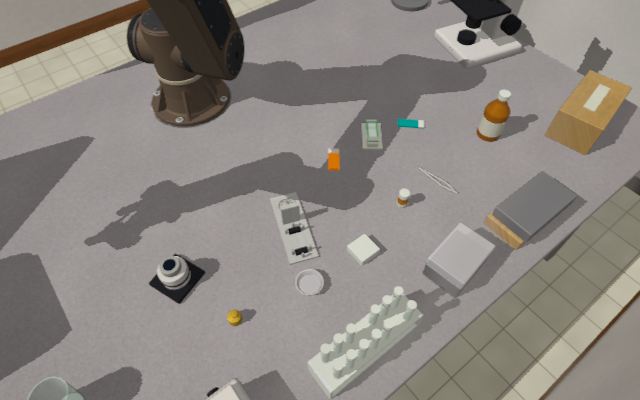

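View pics/top0.png

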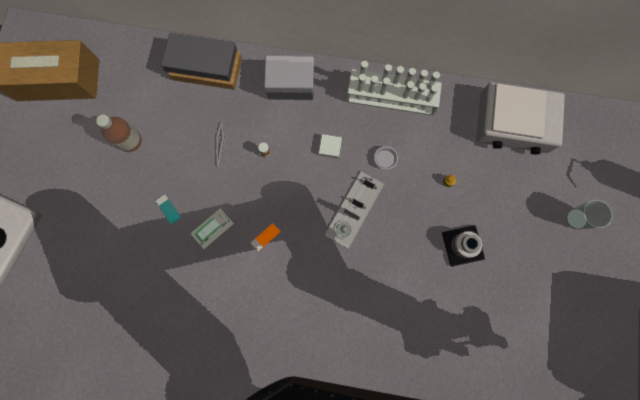

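Scene shows the tray near (295,228), rest with slide at (372,134), lens at (175,270). Top shows the tray at (355,210), rest at (211,228), lens at (467,243). I'll zoom in next.

```bash
python3 - <<'E'
import cv2,numpy as np
s=cv2.imread("pics/scene0.png");t=cv2.imread("pics/top0.png")
def c(im,x,y,w,h,k): return cv2.resize(im[y:y+h,x:x+w],None,fx=k,fy=k,interpolation=cv2.INTER_CUBIC)
a=c(t,180,195,65,60,6); b=c(t,320,165,65,90,6)
cv2.imwrite("pics/z_t_rest.png",a);cv2.imwrite("pics/z_t_tray.png",b)
cv2.imwrite("pics/z_t_lens.png",c(t,435,215,60,60,6))
cv2.imwrite("pics/z_s_rest.png",c(s,350,110,45,50,8));cv2.imwrite("pics/z_s_tray.png",c(s,260,185,70,85,6.5))
cv2.imwrite("pics/z_s_lens.png",c(s,145,245,65,60,6))
E
```

```text
(no output)
```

View pics/z_t_rest.png

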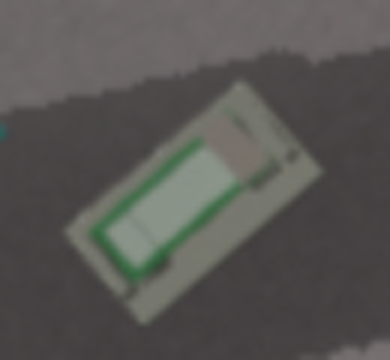

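View pics/z_t_tray.png

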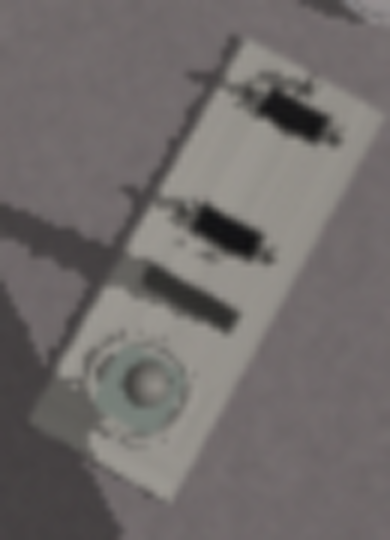

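View pics/z_t_lens.png

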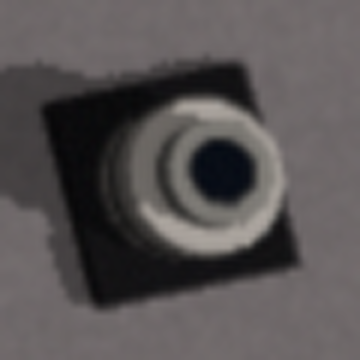

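View pics/z_s_rest.png

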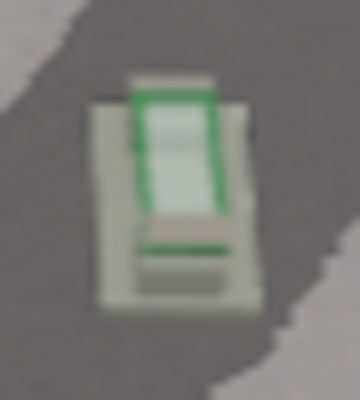

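View pics/z_s_tray.png

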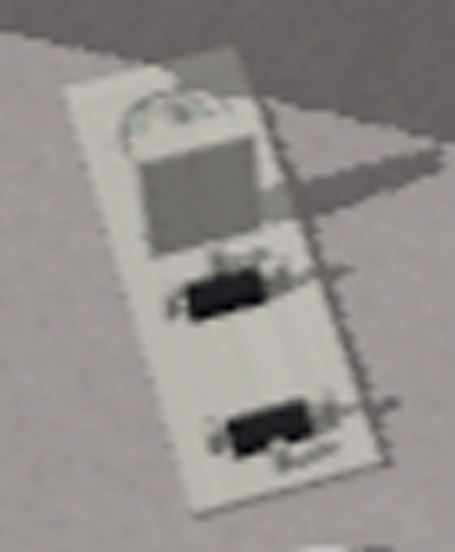

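View pics/z_s_lens.png

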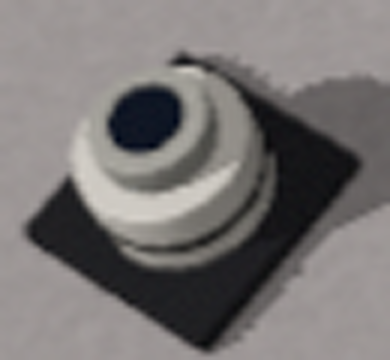

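```bash
cat > h.py <<'E'
import numpy as np
from plant import r
INFO={n:r.camera_info(n) for n in("scene","top")}
def K(n):
    i=INFO[n];f=200/np.tan(np.radians(i["vertical_fov"]/2));return f,i["cx"],i["cy"],np.array(i["view"])
def ray(n,u,v,z):
    f,cx,cy,V=K(n);R=V[:3,:3];c=-R.T@V[:3,3];d=R.T@np.array([(u-cx)/f,(v-cy)/f,1]);return c+d*(z-c[2])/d[2]
def proj(n,p):
    f,cx,cy,V=K(n);q=V[:3,:3]@np.asarray(p)+V[:3,3];return np.array([cx+f*q[0]/q[2],cy+f*q[1]/q[2]])
def crop2px(c,o,k): return (c[0]+.5)/k-.5+o[0],(c[1]+.5)/k-.5+o[1]
E
python3 - <<'E'
from h import *
np.set_printoptions(precision=4,suppress=True)
def rect(name,n,pts,o,k,z):
    P=np.array([ray(n,*crop2px(p,o,k),z) for p in pts]);
    L=[np.linalg.norm(P[(i+1)%4]-P[i]) for i in range(4)]
    d=P[1]-P[0]+P[2]-P[3]; e=P[3]-P[0]+P[2]-P[1]
    print(name,n,P.mean(0),"sides",np.array(L),"ang01",np.degrees(np.arctan2(d[1],d[0])),"ang03",np.degrees(np.arctan2(e[1],e[0])))
T=(180,195)
rect("rest","top",[(66,231),(240,82),(322,172),(143,324)],T,6,.008)
rect("rest","scene",[(90,105),(246,105),(263,311),(101,308)],(350,110),8,.008)
rect("slide","top",[(92,232),(222,112),(272,165),(138,281)],T,6,.024)
rect("slide","scene",[(131,90),(215,90),(233,243),(138,243)],(350,110),8,.024)
rect("tray","top",[(240,35),(385,112),(170,500),(30,420)],(320,165),6,.006)
rect("tray","scene",[(65,88),(234,48),(385,462),(195,513)],(260,185),6.5,.006)
print("lens top",ray("top",*crop2px((222,170),(435,215),6),.07),"scene",ray("scene",*crop2px((144,117),(145,245),6),.07))
rect("foot","top",[(42,102),(242,62),(300,265),(95,308)],(435,215),6,.012)
rect("foot","scene",[(22,230),(180,52),(362,160),(205,352)],(145,245),6,.012)
print("ball top",ray("top",*crop2px((148,382),(320,165),6),.016))
for z in(0.025,):
  for p in [(220,106),(272,178)]: pass
E
```

```text
rest top [0.4621 0.3286 0.008 ] sides [0.0962 0.054  0.098  0.0529] ang01 -38.86955610851035 ang03 -128.27612519491683
rest scene [0.4601 0.3307 0.008 ] sides [0.0569 0.1015 0.0563 0.1001] ang01 51.04607804237704 ang03 -39.0201965043182
slide top [0.4619 0.3297 0.024 ] sides [0.0731 0.0318 0.073  0.0291] ang01 -37.41715996571472 ang03 -126.1173421613305
slide scene [0.4573 0.3333 0.024 ] sides [0.0302 0.0755 0.033  0.0755] ang01 51.75166836154308 ang03 -38.53912467630893
tray top [ 0.5724 -0.0259  0.006 ] sides [0.0722 0.1955 0.0687 0.1944] ang01 -110.10578880900594 ang03 160.05318031663361
tray scene [ 0.5687 -0.0243  0.006 ] sides [0.069  0.1964 0.0707 0.1968] ang01 68.66835906335312 ang03 -20.199490713170484
lens top [ 0.5231 -0.3145  0.07  ] scene [ 0.5181 -0.3139  0.07  ]
foot top [ 0.5223 -0.3129  0.012 ] sides [0.0887 0.0882 0.0897 0.0886] ang01 -69.38487462702899 ang03 -159.15198132117723
foot scene [ 0.5218 -0.3138  0.012 ] sides [0.0875 0.0912 0.0891 0.0914] ang01 111.56670304704201 ang03 20.780964338140556
ball top [ 0.5158 -0.0076  0.016 ]
```

Estimates from the two views agree to about 2–4 mm. Both give tray yaw 160° and rest yaw −39°, and the measured sides match the given sizes. I'll turn the tool in place first, to yaw 231°, so the jaws close across the slide.

Emit:
step_arm:
  deltas:
    - [0,0,-0.07,0,0,0,1]
    - [0,0,-0.14,0,0,0,1]
    - [0,0,-0.14,0,0,0,1]
    - [0,0,-0.14,0,0,0,1]
    - [0,0,-0.14,0,0,0,1]
    - [0,0,-0.14,0,0,0,1]
    - [0,0,-0.14,0,0,0,1]
    - [0,0,-0.14,0,0,0,1]
    - [0,0,-0.14,0,0,0,1]
    - [0,0,-0.14,0,0,0,1]

```text
time_s: 1.1
tcp_pos: [0.2224, -0.6337, 0.2198]
eef_rot: [179.3, -0.2, -171.6]
contact_force: [0.5, -0.8, 0.7]
gripper_width: 0.0878
```

Emit:
step_arm:
  deltas:
    - [0,0,-0.14,0,0,0,1]
    - [0,0,-0.14,0,0,0,1]
    - [0,0,-0.14,0,0,0,1]
    - [0,0,-0.14,0,0,0,1]
    - [0,0,-0.14,0,0,0,1]
    - [0,0,-0.07,0,0,0,1]

```text
time_s: 1.7
tcp_pos: [0.2218, -0.632, 0.2163]
eef_rot: [179.1, 0.5, -125.4]
contact_force: [0.8, 0.8, 0.5]
gripper_width: 0.0878
```

```bash
cat >> h.py <<'E'
from scipy.spatial.transform import Rotation as Ro
def need(p,yaw=None):
    s=r.get_state();R=Ro.from_euler("xyz",s["eef_rot"],degrees=True);d=np.asarray(p)-s["tcp_pos"]
    print("t",s["time_s"],"tcp",np.round(s["tcp_pos"],4),"rot",np.round(s["eef_rot"],2),"j",np.round(s["joints"],1),"w",round(s["gripper_width"],4),"F",np.round(s["contact_force"],1))
    print(" shift tool mm",np.round(R.inv().apply(d)*1000,1))
    if yaw is not None:
        G=Ro.from_euler("xyz",[180,0,yaw],degrees=True);print(" rotvec tool",np.round((R.inv()*G).as_rotvec(),4))
E
python3 -c "
from h import *
need([.5,-.3,.2],231); need([.55,0,.2],231); need([.4605,.33,.12],231)"
```

```text
t 1.7 tcp [ 0.2218 -0.632   0.2163] rot [ 179.09    0.52 -125.42] j [-54.1  21.    0.2  -0.2 -70.1 108.8] w 0.0878 F [0.8 0.8 0.5]
 shift tool mm [-431.6  -34.6   19.7]
 rotvec tool [0.0161 0.0086 0.0625]
t 1.7 tcp [ 0.2218 -0.632   0.2163] rot [ 179.09    0.52 -125.42] j [-54.1  21.    0.2  -0.2 -70.1 108.8] w 0.0878 F [0.8 0.8 0.5]
 shift tool mm [-705.1   98.5   24.3]
 rotvec tool [0.0161 0.0086 0.0625]
t 1.7 tcp [ 0.2218 -0.632   0.2163] rot [ 179.09    0.52 -125.42] j [-54.1  21.    0.2  -0.2 -70.1 108.8] w 0.0878 F [0.8 0.8 0.5]
 shift tool mm [-921.4  361.4  110.4]
 rotvec tool [0.0161 0.0086 0.0625]
```

Emit:
step_arm:
  deltas:
    - [0.008,0.004,0.03,-20,-2,0,1]
    - [0.008,0.004,0.03,-35,-3,0,1]
    - [0,0,0,-45,-4,0,1]
    - [0,0,0,-48,-4,0,1]
    - [0,0,0,-48,-4,0,1]
    - [0,0,0,-48,-4,0,1]
    - [0,0,0,-48,-4,0,1]
    - [0,0,0,-48,-4,0,1]
    - [0,0,0,-45,0,0,1]
    - [0,0,0,-45,5,0,1]

```text
time_s: 2.7
tcp_pos: [0.514, -0.3017, 0.2115]
eef_rot: [179.6, 0.0, -129.4]
contact_force: [0.9, 0.1, 0.3]
gripper_width: 0.0873
```

```bash

python3 -c "
from h import *
need([.55,0,.2],231); need([.4605,.33,.15],231)"
```

```text
t 2.7 tcp [ 0.514  -0.3017  0.2115] rot [ 1.7956e+02  5.0000e-02 -1.2938e+02] j [-11.8  14.  -10.5  -0.3 -65.9  62.5] w 0.0873 F [0.9 0.1 0.3]
 shift tool mm [-256.1  163.5   13. ]
 rotvec tool [ 0.0077  0.0008 -0.0067]
t 2.7 tcp [ 0.514  -0.3017  0.2115] rot [ 1.7956e+02  5.0000e-02 -1.2938e+02] j [-11.8  14.  -10.5  -0.3 -65.9  62.5] w 0.0873 F [0.9 0.1 0.3]
 shift tool mm [-454.3  441.7   65.3]
 rotvec tool [ 0.0077  0.0008 -0.0067]
```

Emit:
step_arm:
  deltas:
    - [0.004,0,-0.003,-32,30,3,1]
    - [0.004,0,-0.003,-34,33,3,1]
    - [0,0,0,-34,33,3,1]
    - [0,0,0,-34,33,3,1]
    - [0,0,0,-34,33,3,1]
    - [0,0,0,-34,33,3,1]
    - [0,0,0,-34,33,3,1]
    - [0,0,0,-34,33,3,1]
    - [0,0,0,-34,33,3,1]
    - [0,0,0,-34,33,3,1]

```text
time_s: 3.7
tcp_pos: [0.4703, 0.1849, 0.1783]
eef_rot: [179.9, -0.0, -129.0]
contact_force: [1.9, 0.2, 0.1]
gripper_width: 0.0877
```

```bash

python3 -c "
from h import *
need([.4605,.33,.15],231)"
```

```text
t 3.7 tcp [0.4703 0.1849 0.1783] rot [ 1.7989e+02 -3.0000e-02 -1.2899e+02] j [ 43.7   6.8 -24.3  -0.1 -59.    7.4] w 0.0877 F [1.9 0.2 0.1]
 shift tool mm [-106.6   98.8   28.5]
 rotvec tool [ 0.0019 -0.0005  0.0002]
```

Emit:
step_arm:
  deltas:
    - [0,0,0,-34,32,8,1]
    - [0,0,0,-32,30,10,1]
    - [0,0,0,-22,20,12,1]
    - [0,0,0,-10,10,14,1]
    - [0,0,0,-3,3,14,1]
    - [0,0,0,0,0,14,1]
    - [0,0,0,0,0,8,1]
    - [0,0,0,0,0,0,1]

```text
time_s: 4.5
tcp_pos: [0.4557, 0.3335, 0.0925]
eef_rot: [179.9, -0.2, -128.6]
contact_force: [-1.3, 0.4, -0.7]
gripper_width: 0.0878
```

```bash

python3 -c "
from h import *
import cv2
need([.4605,.33,.06],231)
p=r.get_state()['tcp_pos']
for n in('scene','top'):
    im=r.capture(n)[:,:,::-1].copy();u,v=proj(n,p);print(n,u,v)
    x,y=int(u)-50,int(v)-45
    c=cv2.resize(im[y:y+90,x:x+100],None,fx=6,fy=6,interpolation=cv2.INTER_CUBIC);print(x,y)
    cv2.drawMarker(c,(int((u-x+.5)*6),int((v-y+.5)*6)),(0,0,255),0,14,1)
    cv2.imwrite(f'pics/{n}1.png',c)
"
```

```text
t 4.5 tcp [0.4557 0.3335 0.0925] rot [ 179.89   -0.21 -128.59] j [ 56.   17.5 -23.1  -0.2 -49.6  -4.4] w 0.0878 F [-1.3  0.4 -0.7]
 shift tool mm [-0.4 -6.  32.4]
 rotvec tool [ 0.0019 -0.0036  0.0072]
scene 373.887468953346 111.75470885236501
323 66
top 200.44294843970326 226.19718645172276
150 181
```

View pics/scene1.png

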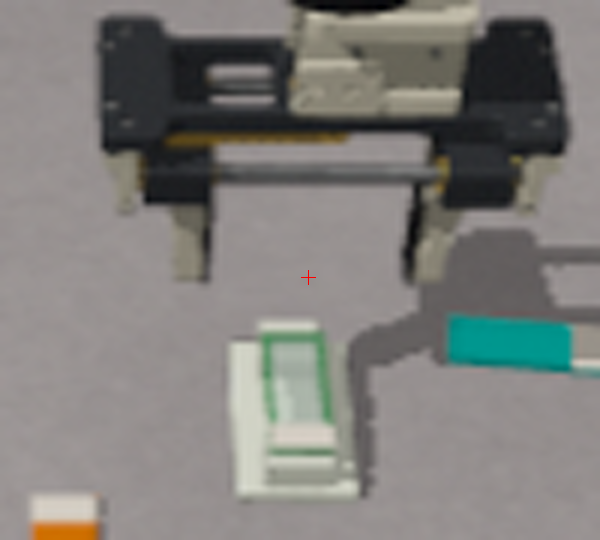

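View pics/top1.png

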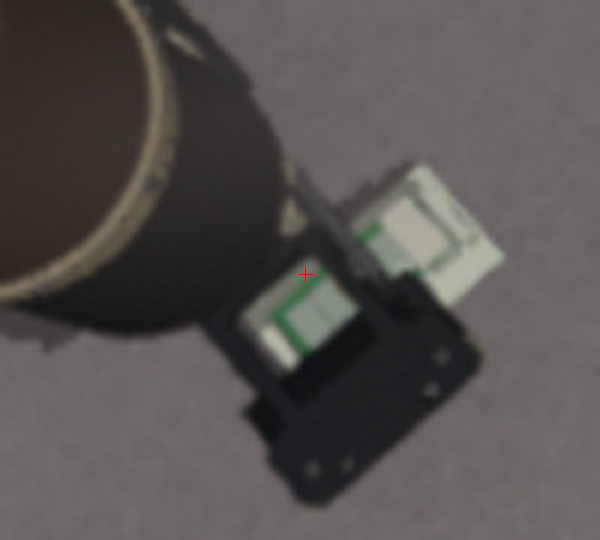

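```bash
python3 - <<'E'
from h import *
np.set_printoptions(precision=4,suppress=True)
P=np.array([ray("scene",*crop2px(p,(323,66),6),.024) for p in [(261,334),(325,333),(338,448),(270,449)]])
print(P.mean(0),[round(np.linalg.norm(P[(i+1)%4]-P[i]),4) for i in range(4)])
d=P[3]-P[0]+P[2]-P[1];print(np.degrees(np.arctan2(d[1],d[0])))
P=np.array([ray("scene",*crop2px(p,(323,66),6),.008) for p in [(229,342),(350,341),(360,492),(237,495)]])
print("rest",P.mean(0),[round(np.linalg.norm(P[(i+1)%4]-P[i]),4) for i in range(4)])
d=P[3]-P[0]+P[2]-P[1];print(np.degrees(np.arctan2(d[1],d[0])))
E
python3 - <<'E'
import cv2,sys
sys.path.insert(0,'.')
from plant import r
im=r.capture("scene")[:,:,::-1]
c=cv2.resize(im[112:154,355:391],None,fx=14,fy=14,interpolation=cv2.INTER_CUBIC)
cv2.imwrite('pics/s_slide2.png',c)
E
```

```text
[0.4591 0.3331 0.024 ] [np.float64(0.0307), np.float64(0.0756), np.float64(0.0315), np.float64(0.0755)]
-37.991416371985046
rest [0.4595 0.3318 0.008 ] [np.float64(0.0589), np.float64(0.0994), np.float64(0.0573), np.float64(0.1006)]
-39.405588548706106
```

View pics/s_slide2.png

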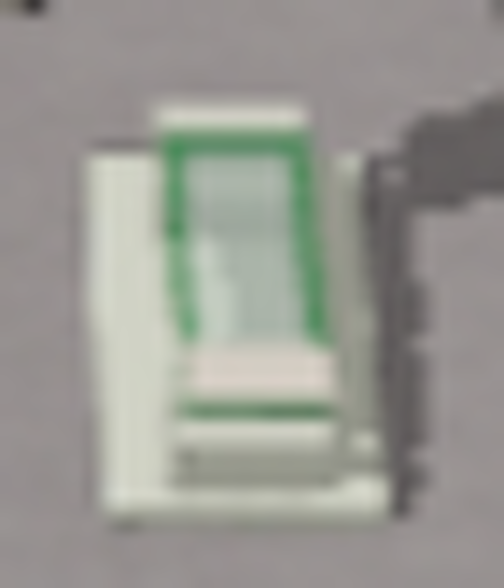

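The slide centre comes out near (0.460, 0.332), yaw −39°. I'll close part-way to stay clear of the teal slide and then descend over it.

```bash

python3 -c "
from h import *
need([.4602,.3318,.014],231.2)"
```

```text
t 4.65 tcp [0.4566 0.3344 0.0944] rot [ 1.7990e+02 -3.0000e-02 -1.2859e+02] j [ 56.   17.4 -23.   -0.1 -49.7  -4.5] w 0.0872 F [-0.7 -0.5  0.6]
 shift tool mm [-0.3 -4.5 80.3]
 rotvec tool [ 0.0017 -0.0004  0.0037]
```

Emit:
step_arm:
  deltas:
    - [0.001,0,0.003,0,-3,2,0.16]
    - [0,0,0,0,-1,0,0.16]
    - [0,0,0,0,0,0,0.16]
    - [0,0,0,0,0,0,0.16]
    - [0,0,0,0,0,10,0.16]
    - [0,0,0,0,0,15,0.16]
    - [0,0,0,0,0,15,0.16]
    - [0,0,0,0,0,10,0.16]
    - [0,0,0,0,0,4,0.16]
    - [0,0,0,0,0,0,0.16]

```text
time_s: 5.65
tcp_pos: [0.4613, 0.3322, 0.0372]
eef_rot: [180.0, 0.3, -128.8]
contact_force: [-0.0, -0.0, -0.1]
gripper_width: 0.0512
```

```bash

python3 -c "
from h import *
need([.4602,.3318,.014],231.2)"
```

```text
t 5.65 tcp [0.4613 0.3322 0.0372] rot [ 179.95    0.27 -128.84] j [ 55.5  21.6 -26.1  -0.  -42.   -4.3] w 0.0512 F [-0.  -0.  -0.1]
 shift tool mm [ 1.1  0.6 23.2]
 rotvec tool [ 0.0008  0.0047 -0.0006]
```

Emit:
step_arm:
  deltas:
    - [0,0.002,0,0,0,9,0.16]
    - [0,0,0,0,0,9,0.16]
    - [0,0,0,0,0,4,0.16]
    - [0,0,0,0,0,0,0.16]

```text
time_s: 6.05
tcp_pos: [0.4618, 0.333, 0.0142]
eef_rot: [180.0, 0.2, -128.8]
contact_force: [-0.1, 0.1, -1.2]
gripper_width: 0.051
```

```bash

python3 -c "
from h import *
import cv2
need([.4602,.3318,.014],231.2)
p=r.get_state()['tcp_pos'];n='scene'
im=r.capture(n)[:,:,::-1].copy()
cv2.imwrite('pics/s3.png',cv2.resize(im[85:165,325:425],None,fx=7,fy=7,interpolation=cv2.INTER_CUBIC))
need([.4602,.3318,.014],231.2)
"
```

```text
t 6.05 tcp [0.4618 0.333  0.0142] rot [ 179.95    0.24 -128.82] j [ 55.5  23.5 -27.   -0.  -39.2  -4.2] w 0.051 F [-0.1  0.1 -1.2]
 shift tool mm [1.9 0.5 0.2]
 rotvec tool [ 0.0008  0.0041 -0.0003]
t 6.1 tcp [0.4619 0.333  0.0144] rot [ 179.96    0.25 -128.81] j [ 55.5  23.5 -27.   -0.  -39.2  -4.2] w 0.0507 F [-0.9 -0.5  0.7]
 shift tool mm [2.  0.5 0.4]
 rotvec tool [ 0.0008  0.0043 -0.0002]
```

View pics/s3.png

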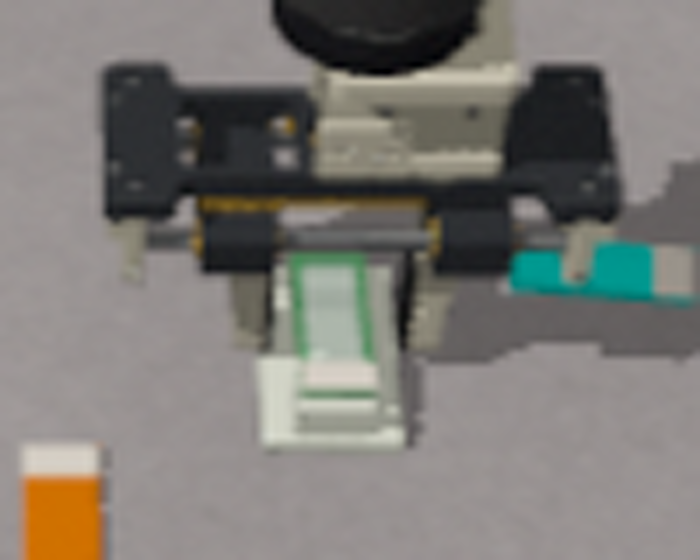

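Fingers straddle the slide's middle, one each side, tips about 10 mm below its top face. I'll close gently.

Emit:
step_arm:
  deltas:
    - [0,0.003,0,1,0,0,-0.1]
    - [0,0,0,0,0,0,-0.3]
    - [0,0,0,0,0,0,-0.5]
    - [0,0,0,0,0,0,-0.6]
    - [0,0,0,0,0,0,-0.6]
    - [0,0,0,0,0,0,-0.6]
  squeeze: 10

```text
time_s: 6.7
tcp_pos: [0.4617, 0.3328, 0.0156]
eef_rot: [180.0, 0.2, -128.8]
contact_force: [-1.0, 0.5, -0.2]
gripper_width: 0.0295
```

```bash

python3 -c "
from h import *
need([.4602,.3318,.014],231.2)
"
```

```text
t 6.7 tcp [0.4617 0.3328 0.0156] rot [ 179.95    0.18 -128.81] j [ 55.5  23.4 -26.9  -0.1 -39.4  -4.2] w 0.0295 F [-1.   0.5 -0.2]
 shift tool mm [1.7 0.6 1.6]
 rotvec tool [ 0.0008  0.0032 -0.0002]
```

Emit:
step_arm:
  deltas:
    - [0,0,0,0,0,-3,-0.6]
    - [0,0,0,0,0,-6,-0.6]
    - [0,0,0,0,0,-10,-0.6]
    - [0,0,0,0,0,-15,-0.6]
    - [0,0,0,0,0,-15,-0.6]
    - [0,0,0,0,0,-15,-0.6]
    - [0,0,0,0,0,-15,-0.6]
    - [0,0,0,0,0,-10,-0.6]
    - [0,0,0,0,0,-5,-0.6]
    - [0,0,0,0,0,0,-0.6]

```text
time_s: 7.7
tcp_pos: [0.4619, 0.3328, 0.1191]
eef_rot: [180.0, 0.4, -128.8]
contact_force: [0.4, 0.5, -0.5]
gripper_width: 0.0299
```

```bash

python3 -c "
from h import *
import cv2
need([.6138,-.0408,.1],250)
n='scene'
im=r.capture(n)[:,:,::-1].copy()
cv2.imwrite('pics/s4.png',cv2.resize(im[55:155,315:425],None,fx=6,fy=6,interpolation=cv2.INTER_CUBIC))
"
```

```text
t 7.7 tcp [0.4619 0.3328 0.1191] rot [ 179.96    0.37 -128.79] j [ 55.4  15.9 -21.3  -0.  -52.4  -4.2] w 0.0299 F [ 0.4  0.5 -0.5]
 shift tool mm [ 196.1 -352.4   17.6]
 rotvec tool [-0.0004  0.0065 -0.328 ]
```

View pics/s4.png

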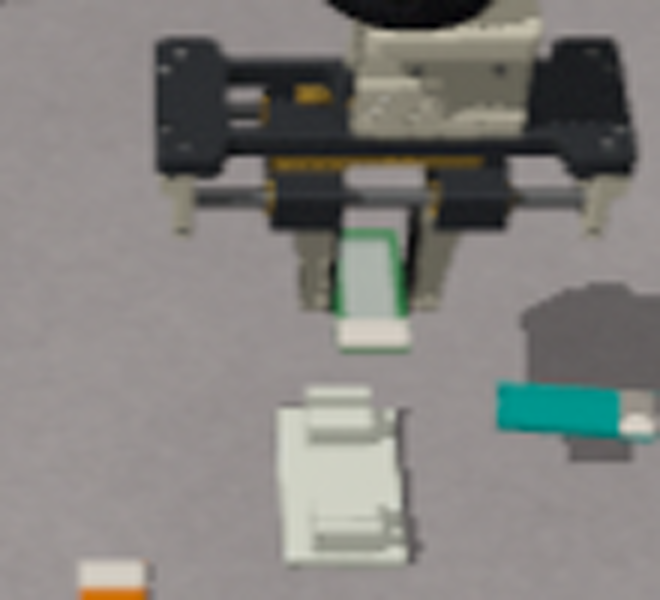

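```bash
python3 - <<'E'
from h import *
np.set_printoptions(precision=4,suppress=True)
s=r.get_state();R=Ro.from_euler("xyz",s["eef_rot"],degrees=True)
P=np.array([ray("scene",*crop2px(p,(315,55),6),s["tcp_pos"][2]+.0084) for p in [(341,230),(397,230),(411,346),(335,346)]])
print(P.mean(0),[round(np.linalg.norm(P[(i+1)%4]-P[i]),4) for i in range(4)])
d=P[3]-P[0]+P[2]-P[1];print(np.degrees(np.arctan2(d[1],d[0])))
print("slide centre in tool (mm)",R.inv().apply(P.mean(0)-s["tcp_pos"])*1000)
E
```

```text
[0.4591 0.335  0.127 ] [np.float64(0.0251), np.float64(0.075), np.float64(0.0328), np.float64(0.0754)]
-40.88982653600397
slide centre in tool (mm) [-0.2003  3.5906 -8.3964]
```

Slide is held level at width 30 mm; its centre lies about 3 mm along tool +y. I'll carry it to above the bay.

Emit:
step_arm:
  deltas:
    - [0,0.003,0,7,-12,0,-0.6]
    - [0,0.003,0,14,-25,0,-0.6]
    - [0,0,0,20,-36,0,-0.6]
    - [0,0,0,23,-42,0,-0.6]
    - [0,0,0,23,-42,0,-0.6]
    - [0,0,0,23,-42,0,-0.6]
    - [0,0,0,23,-42,0,-0.6]
    - [0,0,0,22,-40,0,-0.6]
    - [0,0,0,18,-33,0,-0.6]
    - [0,0,0,12,-22,0,-0.6]

```text
time_s: 8.75
tcp_pos: [0.6086, -0.0386, 0.1106]
eef_rot: [179.6, -0.7, -128.4]
contact_force: [-0.3, 1.1, -0.2]
gripper_width: 0.0297
```

Emit:
step_arm:
  deltas:
    - [0,0,-0.03,5,-10,0,-0.6]
    - [0,0,-0.08,0,0,0,-0.6]
    - [0,0,-0.1,0,0,0,-0.6]
    - [0,0,-0.08,0,0,0,-0.6]
    - [0,0,-0.03,0,0,0,-0.6]
    - [0,0,0,0,0,0,-0.6]

```text
time_s: 9.35
tcp_pos: [0.6092, -0.0595, 0.1028]
eef_rot: [178.7, -1.0, -109.9]
contact_force: [-0.0, -0.5, -0.3]
gripper_width: 0.0297
```

```bash

python3 -c "
from h import *
need([.6166,-.0418,.05],250)
"
```

```text
t 9.35 tcp [ 0.6092 -0.0595  0.1028] rot [ 178.72   -0.98 -109.91] j [ 12.8  21.5 -15.4   0.2 -54.7  57.2] w 0.0297 F [-0.  -0.5 -0.3]
 shift tool mm [-20.   -2.1  52.4]
 rotvec tool [ 0.0224 -0.0171  0.0015]
```

Emit:
step_arm:
  deltas:
    - [0.011,-0.009,0,-6,0,5,-0.6]
    - [0.011,-0.008,0,-8,-1,12,-0.6]
    - [0,0,0,-5,-1,15,-0.6]
    - [0,0,0,-1,0,13,-0.6]
    - [0,0,0,0,0,8,-0.6]
    - [0,0,0,0,0,2,-0.6]
    - [0,0,0,0,0,0,-0.6]

```text
time_s: 10.05
tcp_pos: [0.6161, -0.0413, 0.0419]
eef_rot: [179.9, 0.0, -110.3]
contact_force: [0.6, -0.2, -1.1]
gripper_width: 0.0295
```

```bash

python3 -c "
from h import *
import cv2
need([.6166,-.0418,.04],250)
for n,b,k in(('scene',(255,185,85,90),7),('top',(310,150,90,100),6)):
    im=r.capture(n)[:,:,::-1].copy();x,y,w,h=b
    cv2.imwrite(f'pics/{n}5.png',cv2.resize(im[y:y+h,x:x+w],None,fx=k,fy=k,interpolation=cv2.INTER_CUBIC))
need([.6166,-.0418,.04],250)
"
```

```text
t 10.05 tcp [ 0.6161 -0.0413  0.0419] rot [ 1.7993e+02  2.0000e-02 -1.1027e+02] j [ 14.2  25.1 -19.1  -0.1 -45.8  55.6] w 0.0295 F [ 0.6 -0.2 -1.1]
 shift tool mm [ 0.3 -0.7  1.9]
 rotvec tool [ 0.0012  0.0003 -0.0046]
t 10.15 tcp [ 0.6165 -0.0413  0.0426] rot [ 1.7998e+02  5.0000e-02 -1.1026e+02] j [ 14.2  25.1 -19.1  -0.1 -45.8  55.6] w 0.0302 F [-0.3 -0.6  0.3]
 shift tool mm [ 0.5 -0.3  2.6]
 rotvec tool [ 0.0003  0.0009 -0.0045]
```

View pics/scene5.png

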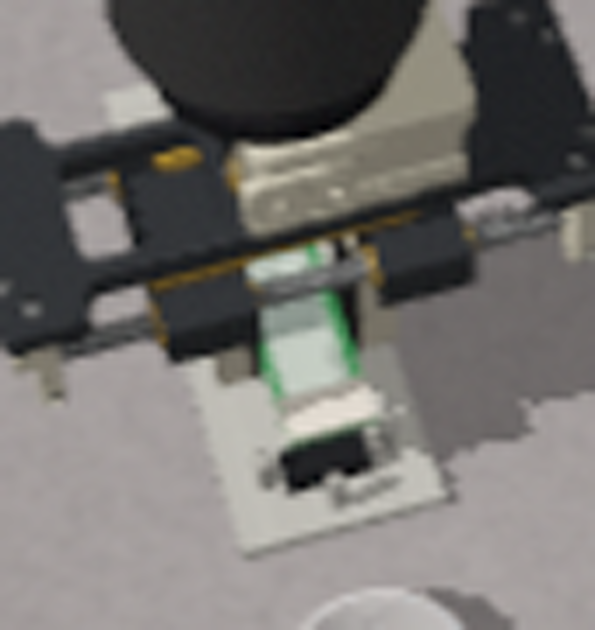

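View pics/top5.png

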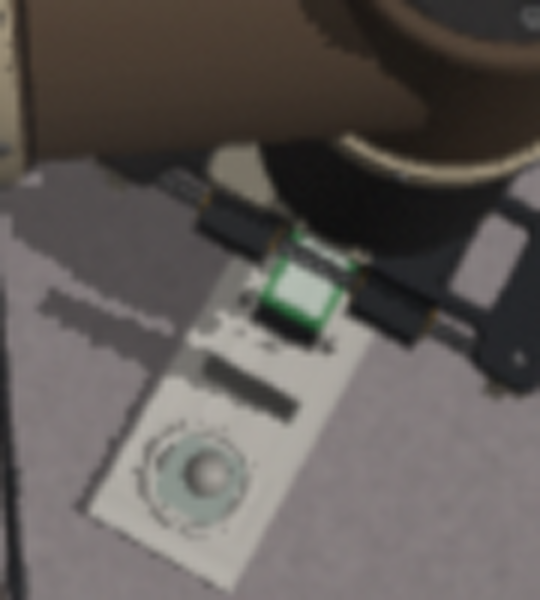

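```bash
python3 - <<'E'
from h import *
np.set_printoptions(precision=4,suppress=True)
tx=np.array([np.cos(np.radians(160)),np.sin(np.radians(160))]);ty=np.array([-tx[1],tx[0]])
def sc(p,z):return ray("scene",*crop2px(p,(255,185),7),z)[:2]
def tp(p,z):return ray("top",*crop2px(p,(310,150),6),z)[:2]
zs=r.get_state()["tcp_pos"][2]+.0084
# scene
A,B=sc((290,440),zs),sc((387,410),zs);C,D=sc((243,555),.006),sc((452,494),.006)
sm=(A+B)/2;tm=(C+D)/2
print("scene widths",np.linalg.norm(A-B),np.linalg.norm(C-D),"slide end rel tray end (want 14,0):",(sm-tm)@tx*1e3,(sm-tm)@ty*1e3, "angs",[np.degrees(np.arctan2(*(v[::-1])))for v in(B-A,D-C)])
A,B=tp((262,308),zs),tp((325,332),zs);C,D=tp((88,513),.006),tp((232,592),.006)
sm=(A+B)/2;tm=(C+D)/2
print("top widths",np.linalg.norm(A-B),np.linalg.norm(C-D),"slide end rel tray end (want -106,0):",(sm-tm)@tx*1e3,(sm-tm)@ty*1e3,"angs",[np.degrees(np.arctan2(*(v[::-1])))for v in(B-A,D-C)])
# support blocks edges / predicted positions
for f in (0,):
  o=np.array([.5555,-.0196])
E
```

```text
scene widths 0.033014973385565194 0.0727146253220719 slide end rel tray end (want 14,0): 12.015899436869521 -2.018085603867033 angs [np.float64(71.63170396552684), np.float64(70.22304361874842)]
top widths 0.028044454837881917 0.06996192698239874 slide end rel tray end (want -106,0): -107.68095663040386 2.382316549596394 angs [np.float64(-102.01813091289954), np.float64(-109.5434712440812)]
```

Both views say the slide must go about 2 mm along tray +x. The cross direction disagrees (−2 mm from scene, +2.4 mm from top), so I'll zoom in.

```bash

python3 -c "
from h import *
import cv2
for n,b,k in(('scene',(286,228,40,42),14),('top',(340,185,40,35),16)):
    im=r.capture(n)[:,:,::-1].copy();x,y,w,h=b
    cv2.imwrite(f'pics/{n}6.png',cv2.resize(im[y:y+h,x:x+w],None,fx=k,fy=k,interpolation=cv2.INTER_CUBIC))
need([.6166,-.0418,.04],250)
"
```

```text
t 10.25 tcp [ 0.6168 -0.0412  0.043 ] rot [-1.7997e+02  8.0000e-02 -1.1026e+02] j [ 14.2  25.  -19.1  -0.1 -45.8  55.6] w 0.0297 F [ 0.2 -0.6 -0.9]
 shift tool mm [ 0.6 -0.   3. ]
 rotvec tool [-0.0004  0.0013 -0.0045]
```

View pics/scene6.png

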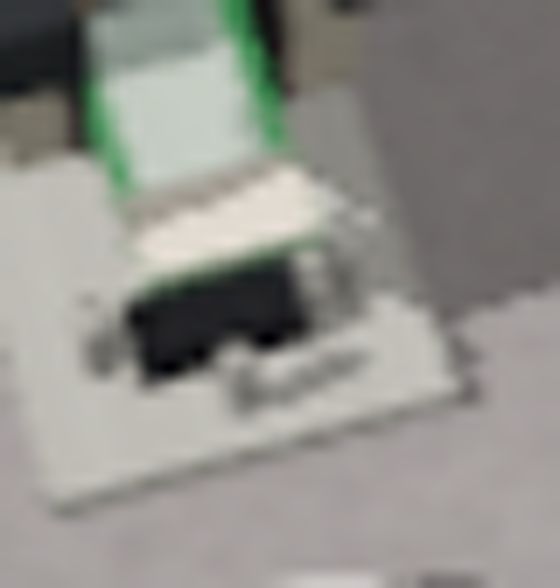

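View pics/top6.png

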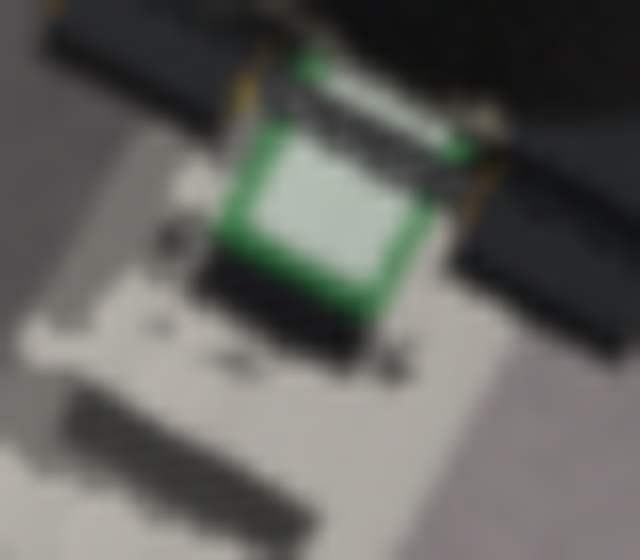

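```bash
python3 - <<'E'
from h import *
np.set_printoptions(precision=1,suppress=True)
a=np.radians(160)
tx=np.array([np.cos(a),np.sin(a)]);ty=np.array([-tx[1],tx[0]])
def sc(p,z):return ray("scene",*crop2px(p,(286,228),14),z)[:2]
def tp(p,z):return ray("top",*crop2px(p,(340,185),16),z)[:2]
def tr(P,o): return np.array([(P-o)@tx,(P-o)@ty])*1e3
zs=r.get_state()["tcp_pos"][2]+.0084
print("SCENE"); o=(sc((52,500),.006)+sc((458,384),.006))/2
for p,z in[((52,500),.006),((458,384),.006),((132,262),zs),((332,228),zs)]: print(p,tr(sc(p,z),o))
# supports: black block ends top corners z=.016
for p in[(128,310),(298,345),(150,382)]: print("supp",tr(sc(p,.016),o))
print("TOP"); 
o=np.array([.5555,-.0196])
for p,z in[((525,325),.006),((400,560),.006),((150,130),.006),((20,340),.006),((212,240),zs),((375,320),zs)]: print(p,tr(tp(p,z),o))
for p in[(200,285),(355,370)]: print("supp",tr(tp(p,.016),o))
E
```

```text
SCENE
(52, 500) [ 0.1 35.3]
(458, 384) [ -0.1 -35.3]
(132, 262) [13.6 15.2]
(332, 228) [  9.6 -17.4]
supp [25.1 14.5]
supp [  9.9 -10.6]
supp [10.9 14.8]
TOP
(525, 325) [-49.8  36.9]
(400, 560) [-5.6 37.3]
(150, 130) [-48.4 -32. ]
(20, 340) [ -7.3 -33.8]
(212, 240) [-27.8 -13.4]
(375, 320) [-29.   14.9]
supp [-27.6 -12.3]
supp [-27.6  16.1]
```

Both views now agree: move +2.4 mm in tray x (tool y) and +1.1 mm in tray y (tool x), with the yaw parallel.

Emit:
step_arm:
  deltas:
    - [0,0.001,-0.004,1.2,1.2,0,-0.6]
    - [0,0,0,0,1.2,0,-0.6]
    - [0,0,0,0,0,2,-0.6]
    - [0,0,0,0,0,2,-0.6]

```text
time_s: 10.65
tcp_pos: [0.6149, -0.0415, 0.0406]
eef_rot: [-179.8, 0.1, -110.0]
contact_force: [-0.1, -0.2, 0.2]
gripper_width: 0.0296
```

```bash

python3 -c "
from h import *
need([.6141,-.0414,.025],250)
"
```

```text
t 10.65 tcp [ 0.6149 -0.0415  0.0406] rot [-1.7981e+02  1.1000e-01 -1.1001e+02] j [ 14.3  25.  -19.6   0.  -45.2  55.7] w 0.0296 F [-0.1 -0.2  0.2]
 shift tool mm [ 0.2  0.8 15.6]
 rotvec tool [-0.0033  0.002  -0.0002]
```

Emit:
step_arm:
  deltas:
    - [-0.003,0.002,0,0.2,0.8,3,-0.6]
    - [0,0,0,0,0,5,-0.6]
    - [0,0,0,0,0,5,-0.6]
    - [0,0,0,0,0,3,-0.6]
    - [0,0,0,0,0,0,-0.6]

```text
time_s: 11.15
tcp_pos: [0.6135, -0.0415, 0.0223]
eef_rot: [179.9, -0.0, -110.0]
contact_force: [-0.7, 0.4, -0.4]
gripper_width: 0.0298
```

```bash

python3 -c "
from h import *
import cv2
need([.6141,-.0414,.0116],250)
for n,b,k in(('scene',(280,220,50,50),12),('top',(340,180,45,40),14)):
    im=r.capture(n)[:,:,::-1].copy();x,y,w,h=b
    cv2.imwrite(f'pics/{n}7.png',cv2.resize(im[y:y+h,x:x+w],None,fx=k,fy=k,interpolation=cv2.INTER_CUBIC))
"
```

```text
t 11.15 tcp [ 0.6135 -0.0415  0.0223] rot [ 1.7993e+02 -5.0000e-02 -1.1002e+02] j [ 14.3  26.3 -20.4   0.  -43.4  55.7] w 0.0298 F [-0.7  0.4 -0.4]
 shift tool mm [-0.3 -0.5 10.7]
 rotvec tool [ 0.0012 -0.0008 -0.0004]
```

View pics/scene7.png

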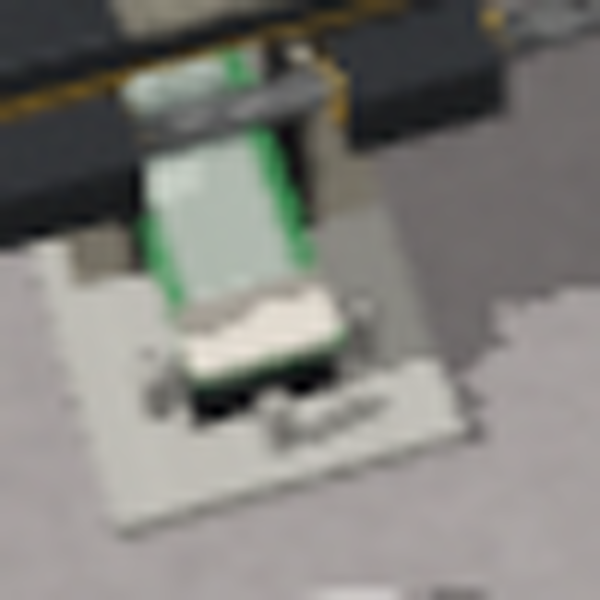

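View pics/top7.png

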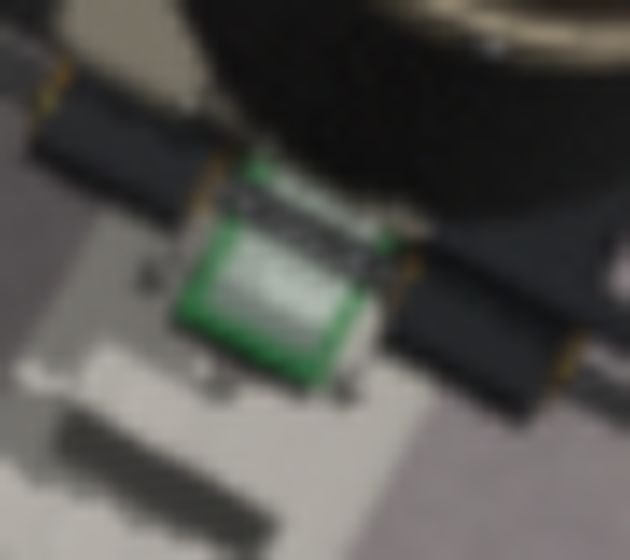

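```bash
python3 - <<'E'
from h import *
np.set_printoptions(precision=1,suppress=True)
a=np.radians(160)
tx=np.array([np.cos(a),np.sin(a)]);ty=np.array([-tx[1],tx[0]])
def sc(p,z):return ray("scene",*crop2px(p,(280,220),12),z)[:2]
def tp(p,z):return ray("top",*crop2px(p,(340,180),14),z)[:2]
def tr(P,o): return np.array([(P-o)@tx,(P-o)@ty])*1e3
zs=r.get_state()["tcp_pos"][2]+.0084
print("SCENE"); o=(sc((113,523),.006)+sc((470,424),.006))/2
for p,z in[((113,523),.006),((470,424),.006),((186,378),zs),((347,337),zs),((160,365),.025),((362,315),.025),((272,402),.025)]: print(p,tr(sc(p,z),o))
print("TOP"); 
o=np.array([.5555,-.0196])
for p,z in[((440,400),.006),((352,555),.006),((95,215),.006),((20,340),.006),((172,310),zs),((318,386),zs)]: print(p,tr(tp(p,z),o))
E
```

```text
SCENE
(113, 523) [ 0.4 36.1]
(470, 424) [ -0.4 -36.1]
(186, 378) [12.7 16.5]
(347, 337) [ 11.7 -15.4]
(160, 365) [20.5 19.9]
(362, 315) [ 18.9 -20.4]
(272, 402) [6.  1.6]
TOP
(440, 400) [-40.4  37.8]
(352, 555) [-6.6 37.2]
(95, 215) [-39.8 -35. ]
(20, 340) [-12.1 -35.9]
(172, 310) [-25.8 -13.3]
(318, 386) [-26.5  16.5]
```

Slide end sits at 14 mm from the tray's end and is centred within 0.6 mm relative to the pins. I'll lower it.

Emit:
step_arm:
  deltas:
    - [0.001,0,0,-0.2,-0.3,3,-0.6]
    - [0,0,0,0,0,3,-0.6]
    - [0,0,0,0,0,2,-0.6]
    - [0,0,0,0,0,1,-0.6]

```text
time_s: 11.65
tcp_pos: [0.6147, -0.0412, 0.0137]
eef_rot: [-179.9, 0.0, -110.0]
contact_force: [-0.2, -0.3, 0.6]
gripper_width: 0.03
```

```bash

python3 -c "
from h import *
need([.6138,-.0414,.0116],250)
"
```

```text
t 11.65 tcp [ 0.6147 -0.0412  0.0137] rot [-179.91    0.   -110.01] j [ 14.3  27.  -20.8   0.1 -42.2  55.6] w 0.03 F [-0.2 -0.3  0.6]
 shift tool mm [0.5 0.8 2.1]
 rotvec tool [-0.0015  0.     -0.0002]
```

Emit:
step_arm:
  deltas:
    - [-0.001,0,0,0,0.3,1,-0.6]
    - [0,0,0,0,0,0.5,-0.6]

```text
time_s: 11.85
tcp_pos: [0.6143, -0.0411, 0.012]
eef_rot: [-180.0, -0.0, -110.0]
contact_force: [-0.5, -0.4, -0.9]
gripper_width: 0.0298
```

```bash

python3 -c "
from h import *
import cv2
need([.6138,-.0414,.0116],250)
for n,b,k in(('scene',(280,220,50,50),12),):
    im=r.capture(n)[:,:,::-1].copy();x,y,w,h=b
    cv2.imwrite(f'pics/{n}8.png',cv2.resize(im[y:y+h,x:x+w],None,fx=k,fy=k,interpolation=cv2.INTER_CUBIC))
need([.6138,-.0414,.0116],250)
"
```

```text
t 11.85 tcp [ 0.6143 -0.0411  0.012 ] rot [-179.98   -0.   -110.01] j [ 14.3  27.1 -20.8   0.  -42.   55.7] w 0.0298 F [-0.5 -0.4 -0.9]
 shift tool mm [0.4 0.4 0.4]
 rotvec tool [-0.0003 -0.     -0.0002]
t 11.9 tcp [ 0.6143 -0.0411  0.0119] rot [-179.98   -0.   -110.01] j [ 14.3  27.1 -20.8   0.  -42.   55.7] w 0.0297 F [ 0.7  0.6 -0.5]
 shift tool mm [0.4 0.4 0.3]
 rotvec tool [-0.0003 -0.0001 -0.0001]
```

View pics/scene8.png

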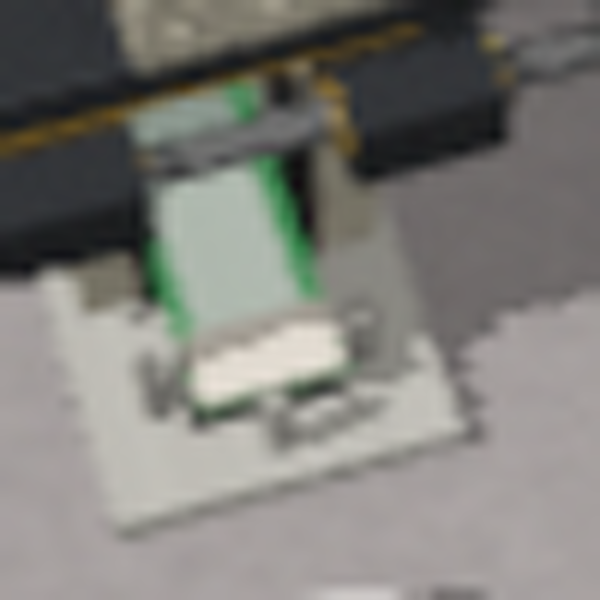

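Emit:
step_arm:
  deltas:
    - [0,0,0,0,0,0.7,-0.6]
    - [0,0,0,0,0,0.4,-0.6]

```text
time_s: 12.1
tcp_pos: [0.6145, -0.0412, 0.0112]
eef_rot: [-180.0, 0.0, -110.0]
contact_force: [-2.2, 0.5, 4.8]
gripper_width: 0.0297
```

Emit:
step_arm:
  deltas:
    - [0,0,0,0,0,0.4,-0.6]
    - [0,0,0,0,0,0,-0.6]

```text
time_s: 12.3
tcp_pos: [0.6145, -0.0411, 0.0113]
eef_rot: [-179.9, 0.0, -110.0]
contact_force: [0.4, 0.4, 0.2]
gripper_width: 0.0296
```

Contact was felt (about 5 N, z stopped at 0.0113, near the predicted 0.0116). I'll release slowly and only a little.

Emit:
step_arm:
  deltas:
    - [0,0,0,0,0,0,-0.31]
    - [0,0,0,0,0,0,-0.29]
    - [0,0,0,0,0,0,-0.26]
    - [0,0,0,0,0,0,-0.2]
    - [0,0,0,0,0,0,-0.15]
    - [0,0,0,0,0,0,-0.15]

```text
time_s: 12.9
tcp_pos: [0.6147, -0.0411, 0.0108]
eef_rot: [-179.9, 0.0, -110.0]
contact_force: [0.3, 0.4, -1.1]
gripper_width: 0.037
```

```bash

python3 -c "
from h import *
import cv2
need([.6138,-.0414,.1],250)
for n,b,k in(('scene',(280,220,50,50),12),):
    im=r.capture(n)[:,:,::-1].copy();x,y,w,h=b
    cv2.imwrite(f'pics/{n}9.png',cv2.resize(im[y:y+h,x:x+w],None,fx=k,fy=k,interpolation=cv2.INTER_CUBIC))
"
```

```text
t 12.9 tcp [ 0.6147 -0.0411  0.0108] rot [-1.7994e+02  2.0000e-02 -1.1000e+02] j [ 14.3  27.2 -20.9   0.  -41.9  55.7] w 0.037 F [ 0.3  0.4 -1.1]
 shift tool mm [  0.6   0.6 -89.2]
 rotvec tool [-0.0011  0.0003 -0.    ]
```

View pics/scene9.png

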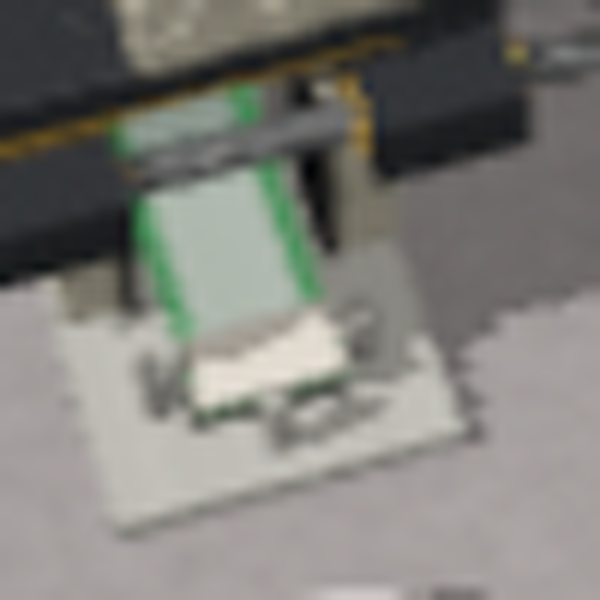

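Released; the slide stayed between the pins. I'll go straight up.

Emit:
step_arm:
  deltas:
    - [0,0,0,0,0,-4,-0.15]
    - [0,0,0,0,0,-8,-0.15]
    - [0,0,0,0,0,-14,-0.15]
    - [0,0,0,0,0,-18,-0.15]
    - [0,0,0,0,0,-20,-0.15]
    - [0,0,0,0,0,-20,-0.15]
    - [0,0,0,0,0,-15,-0.15]
    - [0,0,0,0,0,-10,0]
    - [0,0,0,0,0,0,0]

```text
time_s: 13.85
tcp_pos: [0.6156, -0.0412, 0.1323]
eef_rot: [-179.7, 0.1, -110.0]
contact_force: [-1.1, 1.4, -0.8]
gripper_width: 0.0432
```

Emit:
step_arm:
  deltas:
    - [0,0,0.07,0,0,0,0]
    - [0,0,0.14,0,0,0,0]
    - [0,0,0.14,0,0,0,0]
    - [0,0,0.14,0,0,0,0]
    - [0,0,0.14,0,0,0,0]
    - [0,0,0.14,0,0,0,0]
    - [0,0,0.14,0,0,0,0]
    - [0,0,0.14,0,0,0,0]
    - [0,0,0.14,0,0,0,0]
    - [0,0,0.14,0,0,0,0]

```text
time_s: 14.85
tcp_pos: [0.6117, -0.0414, 0.1279]
eef_rot: [180.0, -0.1, 170.8]
contact_force: [1.0, -0.2, 0.6]
gripper_width: 0.044
```

Emit:
step_arm:
  deltas:
    - [0,0,0.14,0,0,0,0]
    - [0,0,0.06,0,0,0,0]
    - [0,0,0,0,0,0,0]

```text
time_s: 15.15
tcp_pos: [0.6102, -0.0415, 0.1259]
eef_rot: [-179.9, -0.3, 158.6]
contact_force: [-0.3, 0.4, -0.1]
gripper_width: 0.044
```

```bash

python3 -c "
from h import *
import cv2
need([.5555,-.0196,.11],160)
for n,b,k in(('scene',(255,180,85,90),7),('top',(310,150,90,100),6)):
    im=r.capture(n)[:,:,::-1].copy();x,y,w,h=b
    cv2.imwrite(f'pics/{n}10.png',cv2.resize(im[y:y+h,x:x+w],None,fx=k,fy=k,interpolation=cv2.INTER_CUBIC))
"
```

```text
t 15.15 tcp [ 0.6102 -0.0415  0.1259] rot [-179.92   -0.26  158.6 ] j [ 14.3  19.4 -14.9  -0.1 -55.9 -35.7] w 0.044 F [-0.3  0.4 -0.1]
 shift tool mm [58.8  0.5 16.2]
 rotvec tool [-0.0014 -0.0045 -0.0244]
```

View pics/scene10.png

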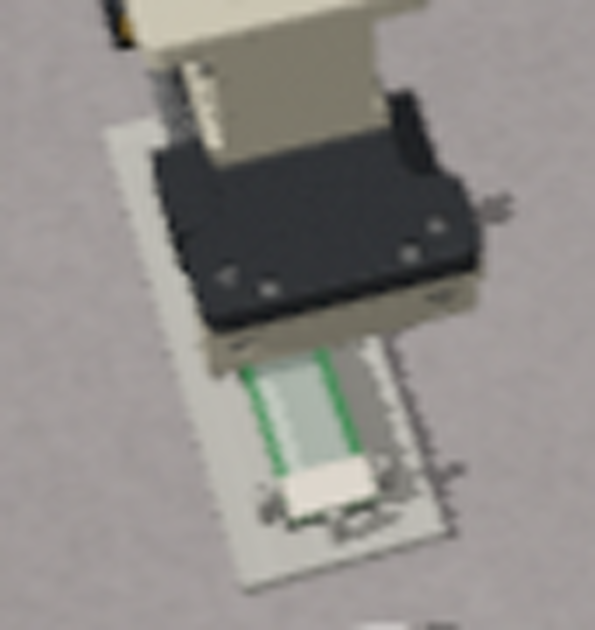

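View pics/top10.png

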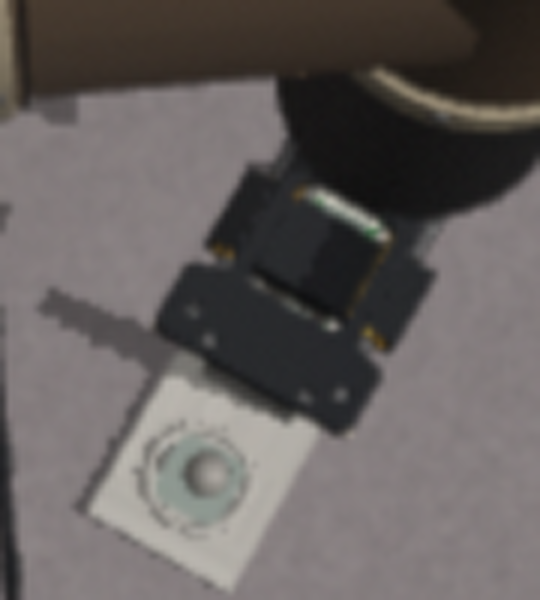

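```bash
python3 - <<'E'
from h import *
np.set_printoptions(precision=1,suppress=True)
a=np.radians(160);tx=np.array([np.cos(a),np.sin(a)]);ty=np.array([-tx[1],tx[0]]);o=np.array([.5555,-.0196])
def f(n,p,o2,k,z):
    P=ray(n,*crop2px(p,o2,k),z)[:2]-o;print(n,p,z,np.array([P@tx,P@ty])*1e3)
for n in("scene","top"):
    V=K(n)[3];c=-V[:3,:3].T@V[:3,3];print(n,"cam",c*1e3)
for p,z in[((140,165),.07),((252,135),.07),((152,255),.006),((262,225),.006)]: f("scene",p,(260,185),6.5,z)
for p in[(148,262),(240,318),(225,333),(142,282)]:
    f("top",p,(320,165),6,.07);f("top",p,(320,165),6,.006)
# predicted handle box projections in crop coords
for x in(-6,6):
  for y in(-22,22):
    for z in(.006,.07):
      w=o+(x*tx+y*ty)*1e-3
      for n,oo,k in(("scene",(260,185),6.5),("top",(320,165),6)):
        q=proj(n,[*w,z]);print(x,y,z,n,(q-oo+.5)*k-.5)
E
```

```text
scene cam [1069.3 -323.5  913.9]
top cam [ 375.2   36.9 1095.1]
scene (140, 165) 0.07 [-4. 22.]
scene (252, 135) 0.07 [ -3.9 -20. ]
scene (152, 255) 0.006 [-1.3 21.7]
scene (262, 225) 0.006 [ -1.2 -21.7]
top (148, 262) 0.07 [  5.5 -21. ]
top (148, 262) 0.006 [ -6.  -22.8]
top (240, 318) 0.07 [ 7.5 22.8]
top (240, 318) 0.006 [-3.9 23.7]
top (225, 333) 0.07 [15.9 20.4]
top (225, 333) 0.006 [ 5.1 21.1]
top (142, 282) 0.07 [ 14.  -19.1]
top (142, 282) 0.006 [  3.  -20.9]
-6 -22 0.006 scene [266.2 234.8]
-6 -22 0.006 top [149.7 262.8]
-6 -22 0.07 scene [258.9 138.2]
-6 -22 0.07 top [159.2 236.6]
-6 22 0.006 scene [154.6 265.2]
-6 22 0.006 top [238.9 311.8]
-6 22 0.07 scene [141.5 169.3]
-6 22 0.07 top [253.9 288.6]
6 -22 0.006 scene [257.4 209.9]
6 -22 0.006 top [136.4 286.6]
6 -22 0.07 scene [249.7 112.6]
6 -22 0.07 top [145.1 261.8]
6 22 0.006 scene [146.3 239.8]
6 22 0.006 top [225.8 335.8]
6 22 0.07 scene [133.  143.3]
6 22 0.07 top [240. 314.]
```

The tray hasn't moved, the slide lies between all the pins, and the ball sits in the pocket at top crop (208,472). The handle sits at my averaged estimate; the two cameras' biases of ±2 mm cancel. I'll move over it.

Emit:
step_arm:
  deltas:
    - [-0.001,-0.004,-0.024,8,0,0,0]
    - [0,0,0,15,0,0,0]
    - [0,0,0,18,0,0,0]
    - [0,0,0,12,0,0,0]
    - [0,0,0,5,0,0,0]
    - [0,0,0,0,0,0,0]

```text
time_s: 15.85
tcp_pos: [0.5516, -0.021, 0.1253]
eef_rot: [-180.0, -0.0, 160.9]
contact_force: [0.1, -0.8, 0.4]
gripper_width: 0.044
```

```bash

python3 -c "
from h import *
import cv2
need([.5555,-.0196,.036],160)
n='scene';b=(255,170,85,85);k=7
im=r.capture(n)[:,:,::-1].copy();x,y,w,h=b
cv2.imwrite(f'pics/{n}11.png',cv2.resize(im[y:y+h,x:x+w],None,fx=k,fy=k,interpolation=cv2.INTER_CUBIC))
"
```

```text
t 15.85 tcp [ 0.5516 -0.021   0.1253] rot [-1.7998e+02 -2.0000e-02  1.6089e+02] j [ 18.2  14.2 -22.8   0.  -53.1 -37.3] w 0.044 F [ 0.1 -0.8  0.4]
 shift tool mm [-3.3  2.6 89.3]
 rotvec tool [-0.0004 -0.0004  0.0155]
```

View pics/scene11.png

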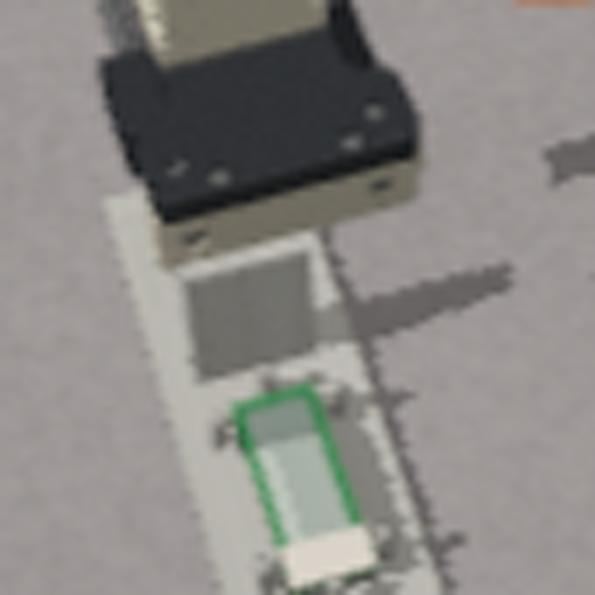

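Emit:
step_arm:
  deltas:
    - [0,0,0.015,-2,1.5,5,0]
    - [0,0,0,-1,1,12,0]
    - [0,0,0,0,0,12,0]
    - [0,0,0,0,0,5,0]
    - [0,0,0,0,0,0,0]

```text
time_s: 16.4
tcp_pos: [0.5573, -0.02, 0.0871]
eef_rot: [-179.9, -0.0, 159.9]
contact_force: [0.4, -0.8, -0.2]
gripper_width: 0.0438
```

```bash

python3 -c "
from h import *
import cv2
need([.5555,-.0196,.036],160)
for n,b,k in(('scene',(255,170,85,85),7),('top',(310,150,90,100),6)):
    im=r.capture(n)[:,:,::-1].copy();x,y,w,h=b
    cv2.imwrite(f'pics/{n}12.png',cv2.resize(im[y:y+h,x:x+w],None,fx=k,fy=k,interpolation=cv2.INTER_CUBIC))
"
```

```text
t 16.4 tcp [ 0.5573 -0.02    0.0871] rot [-1.7994e+02 -5.0000e-02  1.5993e+02] j [ 18.1  17.2 -24.5   0.  -48.4 -38.2] w 0.0438 F [ 0.4 -0.8 -0.2]
 shift tool mm [ 1.8 -0.1 51.1]
 rotvec tool [-0.001  -0.0008 -0.0013]
```

View pics/scene12.png

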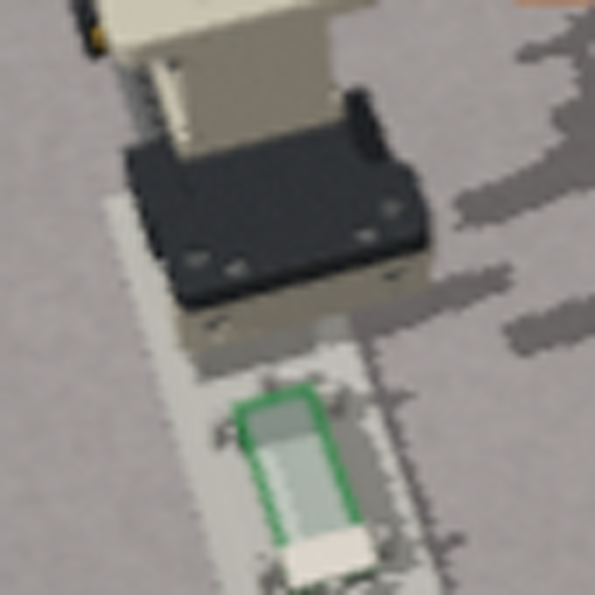

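View pics/top12.png

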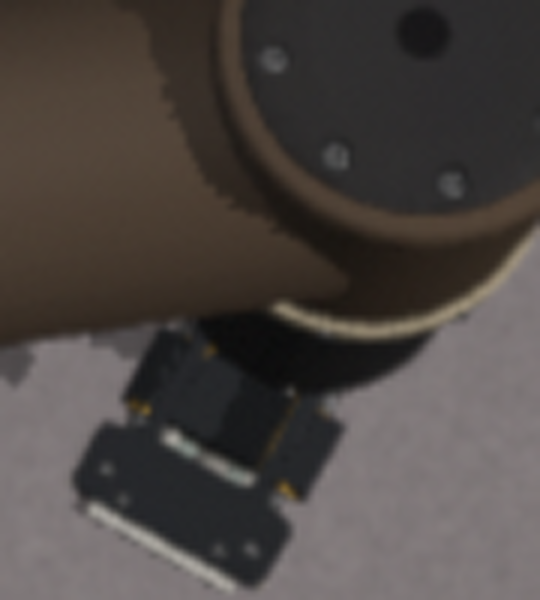

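Emit:
step_arm:
  deltas:
    - [-0.001,-0.001,-0.001,1,0,8,0]
    - [0,0,0,0.5,0,12,0]
    - [0,0,0,0,0,12,0]
    - [0,0,0,0,0,10,0]
    - [0,0,0,0,0,5,0]
    - [0,0,0,0,0,0,0]

```text
time_s: 17.1
tcp_pos: [0.5563, -0.0194, 0.0372]
eef_rot: [179.9, 0.1, 160.0]
contact_force: [0.1, 0.3, -0.4]
gripper_width: 0.0435
```

```bash

python3 -c "
from h import *
need([.5555,-.0196,.036],160)
"
```

```text
t 17.1 tcp [ 0.5563 -0.0194  0.0372] rot [1.7995e+02 1.0000e-01 1.6001e+02] j [ 18.2  20.8 -27.5   0.  -41.6 -38.2] w 0.0435 F [ 0.1  0.3 -0.4]
 shift tool mm [ 0.6 -0.5  1.2]
 rotvec tool [0.0009 0.0018 0.0001]
```

Emit:
step_arm:
  deltas:
    - [0.001,0.002,0,0.6,0,1,-0.2]
    - [0,0,0,0,0,0,-0.4]
    - [0,0,0,0,0,0,-0.55]
    - [0,0,0,0,0,0,-0.6]
    - [0,0,0,0,0,0,-0.64]
  squeeze: 8

```text
time_s: 17.6
tcp_pos: [0.5566, -0.019, 0.037]
eef_rot: [180.0, 0.1, 160.0]
contact_force: [-0.3, 0.0, -0.6]
gripper_width: 0.0165
```

Emit:
step_arm:
  deltas:
    - [0,0,0,0,0,0,-0.67]
    - [0,0,0,0,0,0,-0.7]
    - [0,0,0,0,0,0,-0.73]
    - [0,0,0,0,0,0,-0.76]
    - [0,0,0,0,0,0,-0.8]

```text
time_s: 18.1
tcp_pos: [0.5569, -0.0189, 0.0376]
eef_rot: [179.9, 0.1, 160.0]
contact_force: [0.3, -0.5, 0.2]
gripper_width: 0.0121
```

Emit:
step_arm:
  deltas:
    - [0,0,0,0,0,0,-0.9]
    - [0,0,0,0,0,0,-0.9]
  squeeze: 20

```text
time_s: 18.3
tcp_pos: [0.5568, -0.0189, 0.0375]
eef_rot: [179.9, 0.1, 160.0]
contact_force: [0.9, 0.2, 1.2]
gripper_width: 0.0115
```

Emit:
step_arm:
  deltas:
    - [0,0,0,0,0,0,-1]
    - [0,0,0,0,0,0,-1]
    - [0,0,0,0,0,0,-1]
  squeeze: 45

```text
time_s: 18.6
tcp_pos: [0.5568, -0.0189, 0.0375]
eef_rot: [179.9, 0.1, 160.0]
contact_force: [0.9, 0.8, 0.5]
gripper_width: 0.0114
```

```bash

python3 -c "
from h import *
import cv2
need([.5555,-.0196,.036],160)
for n,b,k in(('scene',(255,170,85,85),7),('top',(310,150,90,100),6)):
    im=r.capture(n)[:,:,::-1].copy();x,y,w,h=b
    cv2.imwrite(f'pics/{n}13.png',cv2.resize(im[y:y+h,x:x+w],None,fx=k,fy=k,interpolation=cv2.INTER_CUBIC))
"
```

```text
t 18.6 tcp [ 0.5568 -0.0189  0.0375] rot [1.7992e+02 1.0000e-01 1.5999e+02] j [ 18.2  20.8 -27.4   0.  -41.7 -38.2] w 0.0114 F [0.9 0.8 0.5]
 shift tool mm [ 1.  -1.2  1.5]
 rotvec tool [ 0.0013  0.0017 -0.0001]
```

View pics/scene13.png

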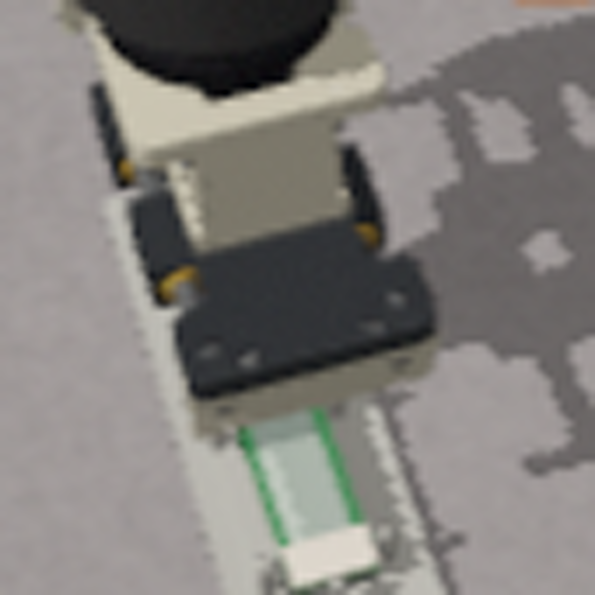

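Gripped: width is about 12 mm and the slide is undisturbed. I'll lift gently.

Emit:
step_arm:
  deltas:
    - [0,0,0,0,0,-2,-1]
    - [0,0,0,0,0,-4,-1]
    - [0,0,0,0,0,-6,-1]
    - [0,0,0,0,0,-6,-1]
    - [0,0,0,0,0,-4,-1]
    - [0,0,0,0,0,-2,-1]
    - [0,0,0,0,0,0,-1]

```text
time_s: 19.4
tcp_pos: [0.555, -0.0191, 0.0625]
eef_rot: [-180.0, -0.1, 160.0]
contact_force: [0.2, 0.1, -3.8]
gripper_width: 0.0118
```

```bash

python3 -c "
from h import *
import cv2
need([.5568,-.0189,.15],160)
for n,b,k in(('scene',(255,150,85,95),6),('top',(310,150,90,100),6)):
    im=r.capture(n)[:,:,::-1].copy();x,y,w,h=b
    cv2.imwrite(f'pics/{n}14.png',cv2.resize(im[y:y+h,x:x+w],None,fx=k,fy=k,interpolation=cv2.INTER_CUBIC))
print(r.get_state()['moment'])
"
```

```text
t 19.4 tcp [ 0.555  -0.0191  0.0625] rot [-1.8000e+02 -7.0000e-02  1.5997e+02] j [ 18.2  18.8 -26.2  -0.1 -45.1 -38.2] w 0.0118 F [ 0.2  0.1 -3.8]
 shift tool mm [ -1.5   0.9 -87.5]
 rotvec tool [-0.     -0.0013 -0.0006]
[ 0.06134808  0.12579578 -0.01743477]
```

View pics/scene14.png

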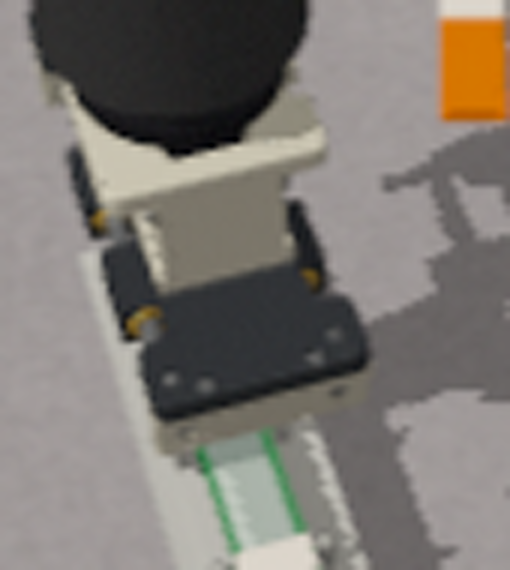

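View pics/top14.png

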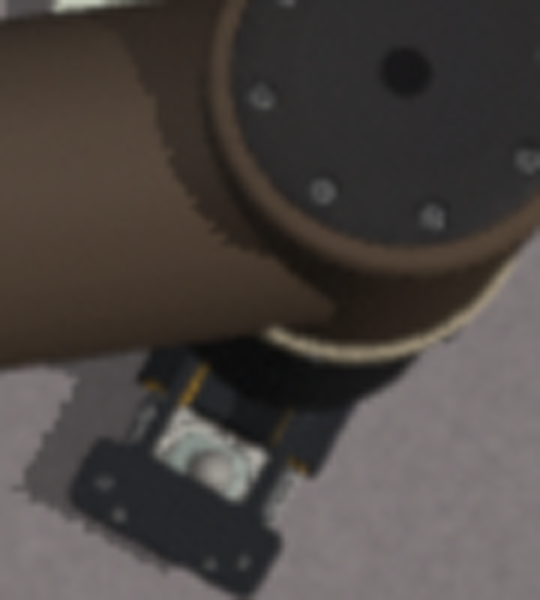

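Force −3.8 N means the whole tray (0.36 kg) is carried; the slide and ball are in place. I'll keep rising.

Emit:
step_arm:
  deltas:
    - [0,0,0,0,0,-3,-1]
    - [0,0,0,0,0,-7,-1]
    - [0,0,0,0,0,-11,-1]
    - [0,0,0,0,0,-14,-1]
    - [0,0,0,0,0,-14,-1]
    - [0,0,0,0,0,-14,-1]
    - [0,0,0,0,0,-11,-1]
    - [0,0,0,0,0,-7,-1]
    - [0,0,0,0,0,-3,-1]
    - [0,0,0,0,0,0,-1]

```text
time_s: 20.5
tcp_pos: [0.5546, -0.0193, 0.1536]
eef_rot: [-180.0, -0.1, 160.0]
contact_force: [-0.9, 0.8, -3.4]
gripper_width: 0.0119
```

```bash

python3 -c "
from h import *
need([.5646,-.3286,.15],160)
"
```

```text
t 20.5 tcp [ 0.5546 -0.0193  0.1536] rot [-1.8000e+02 -8.0000e-02  1.5996e+02] j [ 18.2  12.8 -20.4  -0.1 -56.9 -38.2] w 0.0119 F [-0.9  0.8 -3.4]
 shift tool mm [-115.3 -287.1    3.5]
 rotvec tool [-0.     -0.0013 -0.0007]
```

Emit:
step_arm:
  deltas:
    - [0,0,0,-1,-3,0,-1]
    - [0,0,0,-2.5,-6,0,-1]
    - [0,0,0,-4,-10,0,-1]
    - [0,0,0,-5,-13,-0.3,-1]
    - [0,0,0,-6,-15,-0.3,-1]
    - [0,0,0,-7,-17,-0.3,-1]
    - [0,0,0,-7,-18,-0.3,-1]
    - [0,0,0,-7,-18,-0.3,-1]

```text
time_s: 21.3
tcp_pos: [0.5555, -0.1346, 0.1519]
eef_rot: [-179.8, -0.4, 160.1]
contact_force: [-0.5, -0.2, -3.9]
gripper_width: 0.0118
```

```bash

python3 -c "
from h import *
need([.5646,-.3286,.15],160)
"
```

```text
t 21.3 tcp [ 0.5555 -0.1346  0.1519] rot [-179.82   -0.39  160.06] j [  6.   14.6 -18.2  -0.  -57.6 -25.9] w 0.0118 F [-0.5 -0.2 -3.9]
 shift tool mm [ -74.8 -179.2    2. ]
 rotvec tool [-0.0032 -0.0067  0.001 ]
```

Emit:
step_arm:
  deltas:
    - [-0.002,-0.003,0,-7,-18,-0.3,-1]
    - [-0.001,-0.003,0,-7,-18,-0.3,-1]
    - [0,-0.002,0,-7,-18,-0.3,-1]
    - [-0.001,-0.001,0,-7,-18,-0.3,-1]
    - [0,-0.001,0,-7,-16,-0.3,-1]
    - [0,-0.001,0,-6,-14,-0.3,-1]

```text
time_s: 21.9
tcp_pos: [0.5555, -0.2571, 0.1514]
eef_rot: [-179.9, 0.0, 159.8]
contact_force: [0.8, -1.1, -3.4]
gripper_width: 0.0118
```

```bash

python3 -c "
from h import *
need([.5646,-.3286,.15],160)
"
```

```text
t 21.9 tcp [ 0.5555 -0.2571  0.1514] rot [-1.7994e+02  1.0000e-02  1.5979e+02] j [ -6.5  18.  -13.5   0.1 -58.6 -13.7] w 0.0118 F [ 0.8 -1.1 -3.4]
 shift tool mm [-33.2 -64.    1.5]
 rotvec tool [-0.001   0.0002 -0.0037]
```

Emit:
step_arm:
  deltas:
    - [0,0,-0.002,-6,-12,0,-1]
    - [0,0,-0.001,-5,-10,0,-1]
    - [0,0,0,-4.5,-8,0,-1]
    - [0,0,0,-4,-7,0,-1]
    - [0,0,0,-3,-5,0,-1]
    - [0,0,0,-2,-3,0,-1]
    - [0,0,0,-1,-2,0,-1]
    - [0,0,0,-0.5,-1,0,-1]
    - [0,0,0,0,0,0,-1]

```text
time_s: 22.8
tcp_pos: [0.5632, -0.3171, 0.1503]
eef_rot: [-179.9, -0.1, 159.9]
contact_force: [0.0, 1.0, -3.8]
gripper_width: 0.0117
```

```bash

python3 -c "
from h import *
import cv2
need([.5646,-.3286,.1375],160)
for n,b,k in(('scene',(110,200,130,100),6),('top',(400,170,120,110),6)):
    im=r.capture(n)[:,:,::-1].copy();x,y,w,h=b
    cv2.imwrite(f'pics/{n}15.png',cv2.resize(im[y:y+h,x:x+w],None,fx=k,fy=k,interpolation=cv2.INTER_CUBIC)[:600])
"
```

```text
t 22.8 tcp [ 0.5632 -0.3171  0.1503] rot [-1.7994e+02 -1.0000e-01  1.5989e+02] j [-12.1  21.1  -8.9   0.1 -60.1  -8.1] w 0.0117 F [ 0.   1.  -3.8]
 shift tool mm [ -5.3 -10.3  12.8]
 rotvec tool [-0.0011 -0.0018 -0.002 ]
```

View pics/scene15.png

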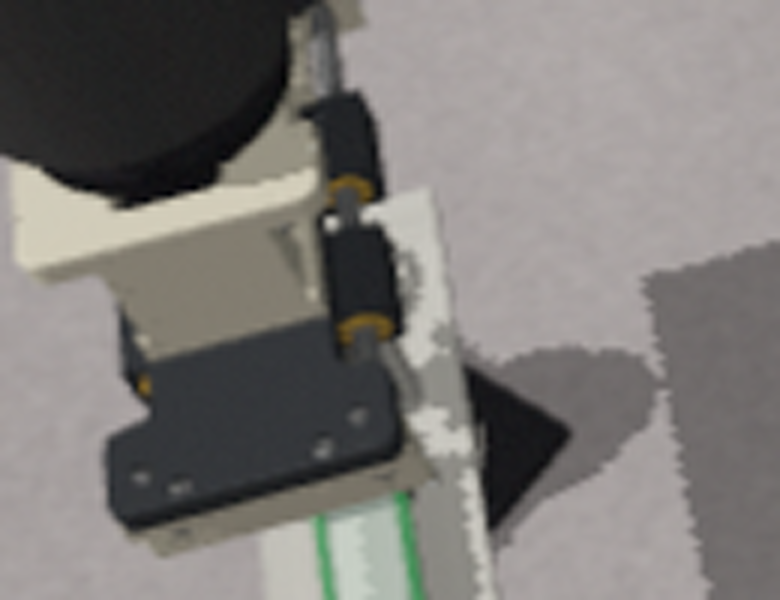

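View pics/top15.png

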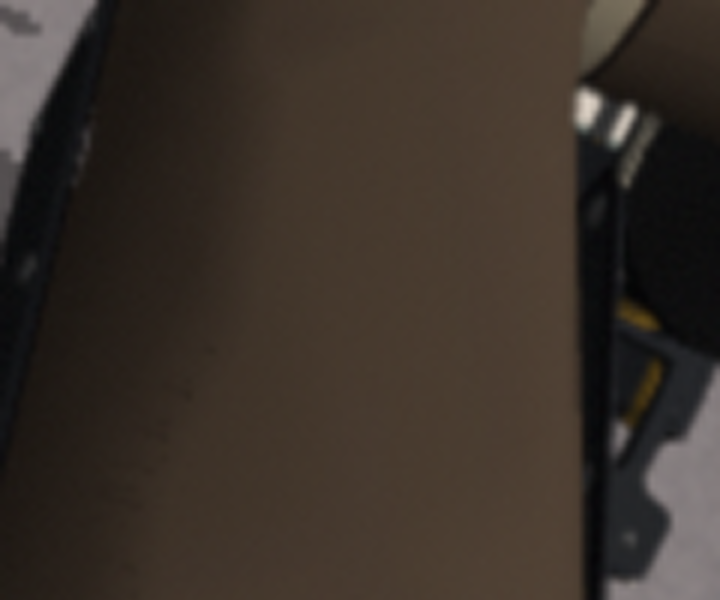

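Emit:
step_arm:
  deltas:
    - [-0.001,-0.001,-0.001,-1,-2,1,-1]
    - [0,-0.001,-0.001,-1.5,-3,3,-1]
    - [0,0,0,-1.5,-3,3,-1]
    - [0,0,0,-1,-2,3,-1]
    - [0,0,0,0,0,2,-1]
    - [0,0,0,0,0,0,-1]
    - [0,0,0,0,0,0,-1]

```text
time_s: 23.6
tcp_pos: [0.5644, -0.3286, 0.1369]
eef_rot: [180.0, -0.0, 160.0]
contact_force: [0.7, 0.2, -3.4]
gripper_width: 0.0117
```

```bash

python3 -c "
from h import *
import cv2
need([.5646,-.3286,.1375],160)
for n,b,k in(('scene',(110,200,130,100),6),('top',(400,170,120,110),5)):
    im=r.capture(n)[:,:,::-1].copy();cv2.imwrite(f'pics/full_{n}16.png',im);x,y,w,h=b
    cv2.imwrite(f'pics/{n}16.png',cv2.resize(im[y:y+h,x:x+w],None,fx=k,fy=k,interpolation=cv2.INTER_CUBIC)[:600])
s=r.get_state();print(s['moment'],s['contact_force'])
need([.5646,-.3286,.1375],160)
"
```

```text
t 23.6 tcp [ 0.5644 -0.3286  0.1369] rot [ 1.8000e+02 -1.0000e-02  1.6004e+02] j [-13.1  22.3  -9.   -0.  -58.8  -6.8] w 0.0117 F [ 0.7  0.2 -3.4]
 shift tool mm [-0.2  0.1 -0.6]
 rotvec tool [ 0.0001 -0.0001  0.0007]
[ 0.06023188  0.09741341 -0.00172428] [ 0.45458047 -0.23819102 -4.58770677]
t 23.7 tcp [ 0.5644 -0.3286  0.1371] rot [179.99  -0.   160.05] j [-13.1  22.3  -9.   -0.  -58.8  -6.8] w 0.012 F [ 0.5 -0.2 -4.6]
 shift tool mm [-0.2  0.  -0.4]
 rotvec tool [ 0.0001 -0.      0.0008]
```

View pics/scene16.png

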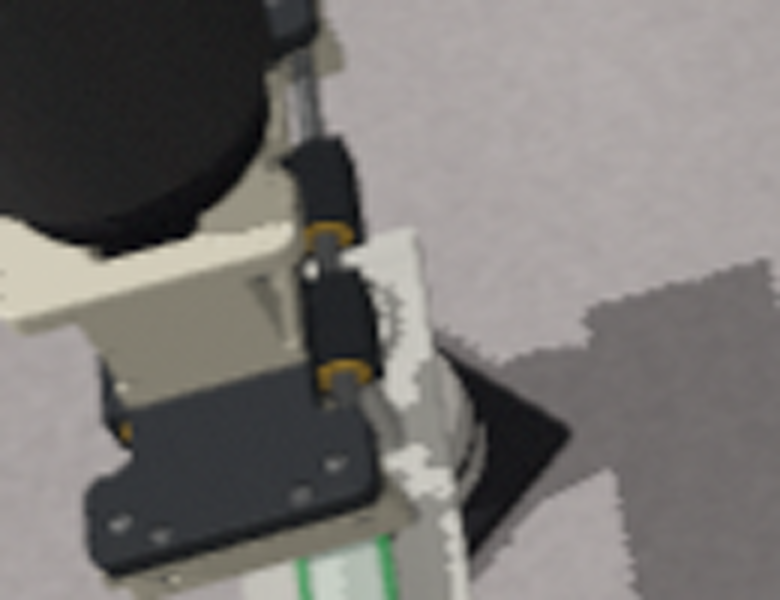

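View pics/full_scene16.png

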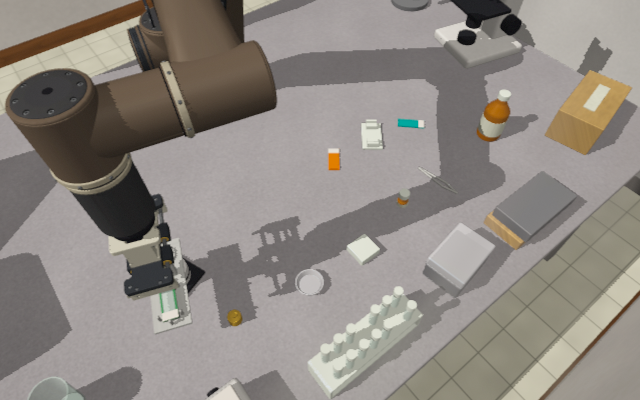

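View pics/full_top16.png

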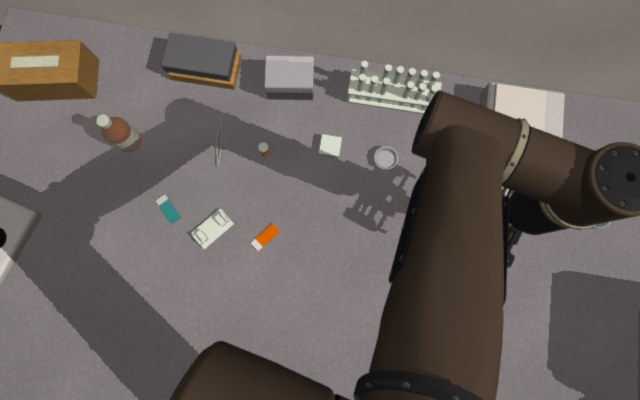

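```bash
python3 - <<'E'
from h import *
import cv2
np.set_printoptions(precision=4,suppress=True)
a=np.radians(160);tx=np.array([np.cos(a),np.sin(a)]);ty=np.array([-tx[1],tx[0]])
o=np.array([.5644,-.3286])+.0011*ty
im=cv2.imread("pics/full_scene16.png")
k=6;c=cv2.resize(im[225:340,130:230],None,fx=5,fy=5,interpolation=cv2.INTER_CUBIC)
for nm,x,y,z in[("c1",82,-35,6),("c2",-114,-35,6),("c3",-114,35,6),("ball",46,0,16),("handle",0,0,70)]:
    w=o+(x*tx+y*ty)*1e-3;q=proj("scene",[*w,.0996+z*1e-3]);print(nm,q)
    p=((q-(130,225)+.5)*5).astype(int);cv2.drawMarker(c,tuple(int(i) for i in p),(0,0,255),0,10,1)
cv2.imwrite("pics/chk.png",c)
q=proj("scene",[.521,-.314,.07]);print("lens",q)
E
```

```text
c1 [179.0059 238.3897]
c2 [192.1514 323.0514]
c3 [154.6089 334.3323]
ball [162.8876 254.6835]
handle [157.0846 261.2148]
lens [169.1583 265.0381]
```

View pics/chk.png

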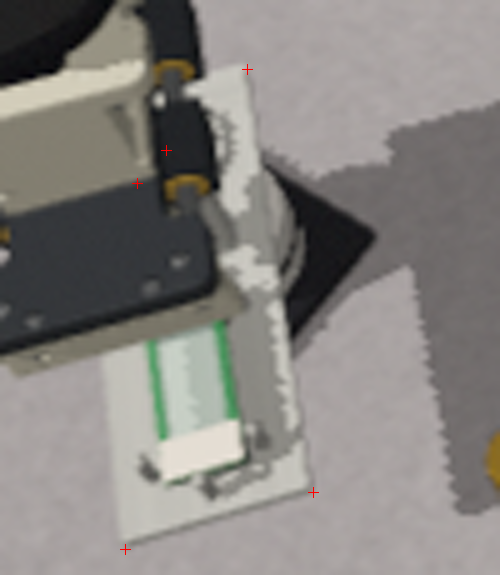

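```bash
python3 - <<'E'
from h import *
import cv2
np.set_printoptions(precision=4,suppress=True)
a=np.radians(160);tx=np.array([np.cos(a),np.sin(a)]);ty=np.array([-tx[1],tx[0]])
def P(p,z):return ray("scene",*crop2px(p,(130,225),5),z)[:2]
c1,c2,c3=P((246,66),.1056),P((311,486),.1056),P((124,543),.1056)
print("len",np.linalg.norm(c1-c2),"w",np.linalg.norm(c3-c2))
t=(c1-c2)/np.linalg.norm(c1-c2);print("yaw",np.degrees(np.arctan2(t[1],t[0])))
end=(c2+c3)/2;print("pocket scene",end+.160*t,"lens scene (.5181,-.3139), foot (.5218,-.3138)")
o=np.array([.5644,-.3286])+.0011*ty
for z in(.106,.116,.126):
    w=P((158,98),z)-o;print("spot",z,w@tx*1e3,w@ty*1e3)
ms=[];fs=[]
for i in range(8):
    im=r.capture("scene");s=r.get_state();ms.append(s["moment"]);fs.append(s["contact_force"])
print(np.mean(ms,0),np.std(ms,0),np.mean(fs,0))
need([.5646,-.3286,.1375],160)
cv2.imwrite("pics/spot.png",cv2.resize(im[230:275,150:190,::-1],None,fx=13,fy=13,interpolation=cv2.INTER_CUBIC))
E
```

```text
len 0.19496796046748732 w 0.0698832231477615
yaw 159.98522822286586
pocket scene [ 0.5184 -0.3132] lens scene (.5181,-.3139), foot (.5218,-.3138)
spot 0.106 79.02589276273056 2.872443388201291
spot 0.116 72.19632139142769 0.6265745666821824
spot 0.126 65.36675002012466 -1.6192942548370586
[ 0.0585  0.1324 -0.0043] [0.0324 0.0167 0.0262] [ 0.0358 -0.174  -3.7641]
t 24.1 tcp [ 0.5645 -0.3286  0.1372] rot [179.99   0.02 160.05] j [-13.1  22.3  -9.   -0.  -58.8  -6.8] w 0.0117 F [ 0.5  0.1 -4.3]
 shift tool mm [-0.1  0.  -0.3]
 rotvec tool [0.0001 0.0003 0.0009]
```

View pics/spot.png

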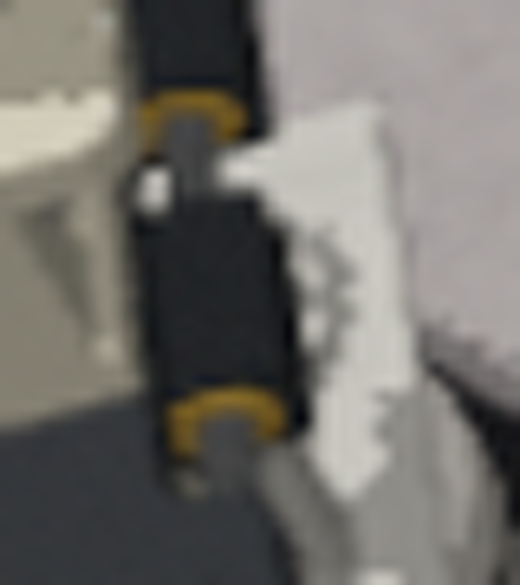

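The lens-to-pocket match in this view is within 1 mm, but the gripper hides the ball. There's plenty of time, so I'll slowly yaw the tray about 35° over the lens, where the scene camera should see the pocket, and re-centre.

Emit:
step_arm:
  deltas:
    - [0,0,0.01,0,0,0,-1]
    - [0,0,0.02,0,0,0,-1]
    - [0,0,0.035,0,0,0,-1]
    - [0,0,0.045,0,0,-0.2,-1]
    - [0,0,0.05,0,0,-0.3,-1]
    - [0,0,0.05,0,0,-0.3,-1]
    - [0,0,0.05,0,0,-0.3,-1]
    - [0,0,0.05,0,0,-0.3,-1]

```text
time_s: 24.9
tcp_pos: [0.5645, -0.3285, 0.1386]
eef_rot: [180.0, 0.0, 141.2]
contact_force: [-0.2, 0.2, -4.2]
gripper_width: 0.0117
```

```bash

python3 -c "
from h import *
need([.5483,-.351,.1375],125)
"
```

```text
t 24.9 tcp [ 0.5645 -0.3285  0.1386] rot [1.7998e+02 1.0000e-02 1.4120e+02] j [-13.1  22.2  -8.9  -0.  -58.9 -25.7] w 0.0117 F [-0.2  0.2 -4.2]
 shift tool mm [ -1.5 -27.7   1.1]
 rotvec tool [3.000e-04 2.000e-04 2.828e-01]
```

Emit:
step_arm:
  deltas:
    - [0,0,0.05,0,0,0,-1]
    - [0,0,0.05,0,0,0,-1]
    - [0,0,0.05,0,0,0,-1]
    - [0,0,0.045,0,0,0,-1]
    - [0,0,0.035,0,0,0,-1]
    - [0,0,0.02,0,0,0,-1]
    - [0,0,0.01,0,0,0,-1]
    - [0,0,0,0,0,0,-1]

```text
time_s: 25.7
tcp_pos: [0.5646, -0.3285, 0.1388]
eef_rot: [180.0, 0.0, 125.2]
contact_force: [0.0, -0.4, -4.5]
gripper_width: 0.0118
```

```bash

python3 -c "
from h import *
need([.5483,-.351,.1375],125)
"
```

```text
t 25.7 tcp [ 0.5646 -0.3285  0.1388] rot [1.7996e+02 2.0000e-02 1.2519e+02] j [-13.1  22.2  -8.9  -0.  -58.9 -41.7] w 0.0118 F [ 0.  -0.4 -4.5]
 shift tool mm [ -9.  -26.3   1.2]
 rotvec tool [0.0006 0.0003 0.0032]
```

Emit:
step_arm:
  deltas:
    - [0,0,0.001,-0.5,-1.5,0,-1]
    - [0,0,0.001,-1,-3,0,-1]
    - [0,0,0,-1.5,-4.5,0.4,-1]
    - [0,0,0,-1.7,-5,0.4,-1]
    - [0,0,0,-1.5,-5,0.4,-1]
    - [0,0,0,-1.3,-4,0,-1]
    - [0,0,0,-1,-2,0,-1]
    - [0,0,0,-0.5,-1,0,-1]
    - [0,0,0,0,0,0,-1]
    - [0,0,0,0,0,0,-1]

```text
time_s: 26.7
tcp_pos: [0.5466, -0.3534, 0.1374]
eef_rot: [180.0, 0.0, 125.1]
contact_force: [-0.7, -0.6, -3.1]
gripper_width: 0.0119
```

```bash

python3 -c "
from h import *
import cv2
need([.5483,-.351,.1375],125)
im=r.capture('scene')[:,:,::-1].copy();cv2.imwrite('pics/full_s17.png',im)
x,y,w,h=120,225,100,100
cv2.imwrite('pics/s17.png',cv2.resize(im[y:y+h,x:x+w],None,fx=6,fy=6,interpolation=cv2.INTER_CUBIC))
im=r.capture('top')[:,:,::-1].copy();cv2.imwrite('pics/full_t17.png',im)
"
```

```text
t 26.7 tcp [ 0.5466 -0.3534  0.1374] rot [1.7997e+02 2.0000e-02 1.2508e+02] j [-15.8  22.   -9.3  -0.  -58.7 -39.2] w 0.0119 F [-0.7 -0.6 -3.1]
 shift tool mm [ 1.   2.8 -0.1]
 rotvec tool [0.0005 0.0003 0.0014]
```

View pics/s17.png

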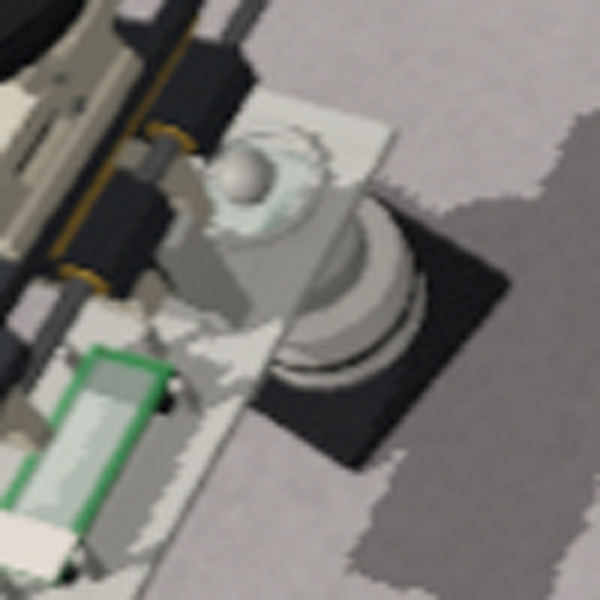

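The ball is visible in the pocket (240,178) and the slide is in its bay. A last small centring shift follows.

Emit:
step_arm:
  deltas:
    - [0,0,0.001,0.4,1,0,-1]
    - [0,0,0,0.5,1.3,0,-1]
    - [0,0,0,0.2,0.5,0,-1]
    - [0,0,0,0,0,0,-1]
    - [0,0,0,0,0,0,-1]
    - [0,0,0,0,0,0,-1]
    - [0,0,0,0,0,0,-1]
    - [0,0,0,0,0,0,-1]

```text
time_s: 27.6
tcp_pos: [0.5489, -0.35, 0.1374]
eef_rot: [180.0, 0.0, 125.1]
contact_force: [0.5, 0.7, -4.7]
gripper_width: 0.0114
```

```bash

python3 -c "
from h import *
import cv2
need([.5483,-.351,.1375],125)
im=r.capture('scene')[:,:,::-1].copy()
a=np.radians(125);tx=np.array([np.cos(a),np.sin(a)]);ty=np.array([-tx[1],tx[0]])
o=r.get_state()['tcp_pos'][:2]+.0011*ty;x,y,w,h=120,225,100,100
c=cv2.resize(im[y:y+h,x:x+w],None,fx=6,fy=6,interpolation=cv2.INTER_CUBIC)
pk=o+.046*tx;print('pocket',pk)
for q in(proj('scene',[*pk,.106]),proj('scene',[*(o+.082*tx-.035*ty),.106])):
    cv2.drawMarker(c,tuple(int(v) for v in (q-(x,y)+.5)*6),(0,0,255),0,10,1)
cv2.imwrite('pics/s18.png',c)
need([.5483,-.351,.1375],125)
"
```

```text
t 27.6 tcp [ 0.5489 -0.35    0.1374] rot [1.7997e+02 2.0000e-02 1.2508e+02] j [-15.4  22.   -9.3  -0.  -58.7 -39.5] w 0.0114 F [ 0.5  0.7 -4.7]
 shift tool mm [-0.5 -1.  -0.1]
 rotvec tool [0.0006 0.0003 0.0014]
pocket [ 0.52155369 -0.31296396]
t 27.65 tcp [ 0.5488 -0.35    0.1374] rot [1.7997e+02 2.0000e-02 1.2508e+02] j [-15.4  22.   -9.3  -0.  -58.7 -39.5] w 0.0121 F [ 0.7 -0.  -3.4]
 shift tool mm [-0.5 -1.  -0.1]
 rotvec tool [0.0006 0.0003 0.0014]
```

View pics/s18.png

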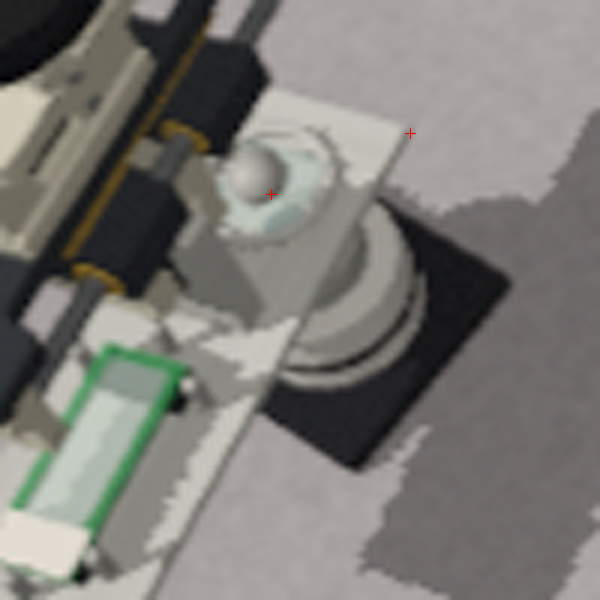

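The pocket is within about 1 mm of the lens axis. The tray is level and the ball is in its pocket, so I'll hand in.

```bash
python3 -c "
from plant import r
print(r.close_job()); s=r.get_state(); print(s['time_s'],s['tcp_pos'],s['eef_rot'],s['contact_force'])"
```

```text
the job is handed in; nothing more can be done
None
the job is handed in; nothing more can be done
```

The job is handed in at about 27.7 s: the slide is in the tray and the arm is holding the tray over the lens.

**What I did:**
- I lifted the glass slide by its long edges with a 10 N grip and set it down between the pins. It touched down with about 5 N and stayed put on release.
- I picked up the tray by its handle plate with a 45 N grip and carried it to the lens.
- At the lens I turned it about 35° in yaw, because the gripper was hiding the ball from the camera.

**Last checks:**
- **Level:** the tray was within 0.1° by the measured tool orientation.
- **Height:** the underside was at about 0.100 m, 30 mm above the lens.
- **Centring:** the pocket was about 1 mm from my lens estimate.
- **Ball and slide:** the ball was visible in its pocket, off-centre but inside the ring, and the slide was still between its pins.
- **Load:** the wrist force of 3.4–4.7 N is roughly the 3.5 N weight of the loaded tray, so nothing else seemed to be touched.
- **Bystanders:** I saw none out of place in the last full pictures, but did not measure them. The arm hid part of the top view.

**What disagreed:** the two cameras differed by about 4 mm in absolute position. I averaged them for the handle and lens positions. At the end only the scene camera could see the pocket and lens, because the arm blocked the top view.

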